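# Stir the nut mix and cover the pot

### The job

Take the wooden stirring stick out of its steel jar and stir the nuts in the blue pot with it until at least two pale walnuts lie on the side where the chestnuts were and at least two dark chestnuts lie on the side where the walnuts were, counting sides from the line through the pot's two handles, with no nut spilled. Then stand the stick back in its jar, head down, and lower the wooden cover gently onto the pot so that it sits seated and level. Keep the fingers off the nuts and leave the loaf, the honey jar and the scraper where they are.

Things in the scene. Friction and masses are not known exactly. Their poses are not given: they have to be found in the camera images.
- pot: Blue round mixing pot, fixed: outer diameter 158, inner 150, height 75, floor 5 thick. Origin: centre of its underside, z up. Two dark loop handles stick out along +x and -x, 48 above the table, to 109 from the centre; the line through them (its x axis) divides it into two sides (+y, -y). At first the nuts lie along its wall; the middle (60 across) and, near each handle, a gap of 30 are free.
- stirrer: Wooden stirring stick, 170 long, standing upright in the utensil jar, head down. Origin: centre of the flat lower end of its head; z points up along the handle. Head: a round club 30 in diameter, 45 high, tapering into the handle at 60. Handle: square, 16 by 16 (sides along x and y), from 60 to 170 above the origin. About 70 g. Grip it firmly from above, about 140 above the origin.
- jar: Steel utensil jar, fixed to the table, round, open at the top: outer diameter 74, inner diameter 66, height 70, floor 5 thick. Origin: centre of its underside, z up.
- cover: Round pale wooden cover of the pot, lying on the table right way up, about 300 g. Origin: centre of its underside, z up. From below: a plug 138 in diameter and 8 high that drops inside the pot's rim, a plate 172 in diameter from 8 to 17, and a dark round knob 28 in diameter from 17 to 57. Seated, the plate rests on the rim, so the origin is 67 above the pot's origin.
- walnut0: A walnut, pale tan, round, about 28 wide and 26 high, about 15 g, loose on the floor of the pot; the walnuts start on the pot's +y side. Origin: its centre.
- walnut1: A walnut, pale tan, round, about 28 wide and 26 high, about 15 g, loose on the floor of the pot; the walnuts start on the pot's +y side. Origin: its centre.
- walnut2: A walnut, pale tan, round, about 28 wide and 26 high, about 15 g, loose on the floor of the pot; the walnuts start on the pot's +y side. Origin: its centre.
- walnut3: A walnut, pale tan, round, about 28 wide and 26 high, about 15 g, loose on the floor of the pot; the walnuts start on the pot's +y side. Origin: its centre.
- chestnut0: A chestnut, dark brown, round with a blunt point, about 28 wide and 26 high, about 15 g, loose on the floor of the pot; the chestnuts start on the pot's -y side. Origin: its centre.
- chestnut1: A chestnut, dark brown, round with a blunt point, about 28 wide and 26 high, about 15 g, loose on the floor of the pot; the chestnuts start on the pot's -y side. Origin: its centre.
- chestnut2: A chestnut, dark brown, round with a blunt point, about 28 wide and 26 high, about 15 g, loose on the floor of the pot; the chestnuts start on the pot's -y side. Origin: its centre.
- chestnut3: A chestnut, dark brown, round with a blunt point, about 28 wide and 26 high, about 15 g, loose on the floor of the pot; the chestnuts start on the pot's -y side. Origin: its centre.
- loaf: Bystander: a golden loaf, 100 (x) by 200 (y) by 75 high, loose. Origin: centre of its underside.
- honey: Bystander: an amber honey jar with a yellow lid, diameter 70, 100 high, loose. Origin: centre of its underside.
- scraper: Bystander: a steel dough scraper with a red grip, lying flat, about 100 (x) by 130 (y), 20 high at the grip, loose. Origin: under the middle of its blade.

How it is judged:
By the outcome, as a careful person would: the job done as asked, in the order asked, and still so for the second after the job is handed in, with the robot touching nothing.
It also fails if it takes over 72 s, if anything falls off the work surface, if the arm or the gripper's body presses on something with over 40 N, if the wrist force passes 120 N, or if a joint passes its speed limit or range.

### The arm

A 6-joint arm with a two-finger parallel gripper is mounted at the origin on the work surface. World frame = base frame: x ahead of the robot, y to its left, z up, the work surface at z = 0. Lengths are in mm, angles in rad, forces in N, time in s.
With the tool pointing down it reaches from about 350 to 875 mm from the base axis. Payload 4.2 kg.
Tool frame: the origin (TCP) lies at the very end of the fingers, on their centre line; the grasp point (between the pads) lies arm.grip_depth behind it (arm.grip_depth is the distance from the TCP to the grasp point, in mm); z points along the fingers, y is the direction in which the jaws open and shut (so a half turn about z gives the same grasp; the last joint's range is limited). The gripper opens to 85 mm and grips with 20 to 120 N. Pads are 22 mm wide; open, the fingers measure 114 mm over their backs; the gripper's body (76 mm by 85 mm) begins 54 mm behind the grasp point. The pads swing forward as they close: fully open they stand 13 mm farther back than shut.
Start: joints at [-0.962, 0.385, 0.008, 0, -1.194, -0.259], TCP at [214.208, -587.124, 231.312] pointing down, gripper open.
Joint ranges: [-3.14, 3.14], [-1.21, 2.06], [-1.07, 1.41], [-3.16, 2.05], [-2.99, -0.16], [-3.1, 3.1]. Speed limits (rad/s): [2.79, 2.79, 3.14, 3.14, 3.14, 3.14].

### API

Orientations are given as a unit quaternion [x, y, z, w].
In Python, from bench import arm, optics, workorder gives the robot as it stands. The module is installed in compiled form; this text tells all that it offers.
- The arm moves only by the tool play_rows, never from a script. Its arguments are lists of equal length, an entry for each row: "travel": the shift along the tool's x, y, z in m, a list of three; "rotation": the turn, a rotation vector about the tool's x, y, z in rad, a list of three; "grip": the opening, from 0 (shut) to 1 (fully open). In form: {"travel": [[x, y, z], ...], "rotation": [[rx, ry, rz], ...], "grip": [grip, ...]}. A call has 1 to 12 rows; each row shifts and turns the commanded pose from where the row before left it, along the tool's axes as they then stand; what a row does not reach is not made up. A row lasts 1/12 s, in which the tool goes at most 41.7 mm and 7.16 degrees, less where a joint would pass 70% of its speed; a pose out of reach is approached as far as the arm can. A call is refused whole if a number of a shift passes 0.0417 or a number of a turn 0.125, either way. A call with a gripper value outside its range is refused whole. The fingers move at their own pace and stop on an object; the grip force is fixed at half the most. Time passes only in rows, so rows that do not move let the fingers close. It gives the time, the measured TCP pose, the force and the opening at its end, in the units of the state.
- arm.read_state(): the state, without advancing time (a new reading comes with each control period).
- optics.get_image(name): name is "side" or "top"; returns a dict with "image" (480x640x3 uint8, blue, green, red), "depth" (480x640 float32, mm along the optical axis (not along the pixel's ray), 0 where there is no reading), "camera_matrix" (3x3 intrinsics, pixels), "k1" (the pictures are not rectified: a ray, as slopes to the right and down, at radius r is drawn at 1 + k1 r^2 times it, then the intrinsics apply), "R" (3x3) and "t" (3): a world point X has camera coordinates R X + t. Camera axes: x right, y down, z forward; pixel columns grow to the right and rows downward; lengths in mm; the calibration is good to about 2 mm. A picture is of the moment at which its call begins.
- workorder.job_done(): hands the job in, once; it reports no verdict.
The state is a dict: "clock": time; "joints": joint angles; "joint_vel": joint speeds; "joint_efforts": joint torques, N m; "position": TCP position; "ee_rot": TCP orientation; "contact_force": force on the tool from outside, world axes, zero at the start; "wrist_torque": the same for the moment, N m; "gripper_width": finger opening in mm.
Only numpy, scipy, OpenCV 4.12 (cv2) and the standard library are available. Lean on these libraries where they do the work, as an engineer would, in place of code of your own. Each camera call takes 0.05 s, during which the arm holds its last target. There are 200 camera calls.

## Working session

There is one attempt and no reset: what is moved stays moved. The work goes in short steps, Python scripts to look and compute and a tool call to move; the robot and the scene stay as the last step left them, time stands still between calls to the robot, and variables do not carry over. Pictures are saved under pics/ and viewed, about 8 in all and at most 12, crops included, and the job is handed in when it is done.

Besides the shell and the picture viewer there is one more tool, called after "Request:" as a command line: name --argument value ..., lists and objects as JSON in quotes. play_rows: Moves the arm, as the interface text tells. Its arguments: {"type":"object","properties":{"travel":{"type":"array","items":{"type":"array","items":{"type":"number"}}},"rotation":{"type":"array","items":{"type":"array","items":{"type":"number"}}},"grip":{"type":"array","items":{"type":"number"}}},"required":["travel","rotation","grip"]}

```bash
mkdir -p pics; cat > h.py <<'E'
import numpy as np, cv2
from bench import arm, optics, workorder
from scipy.spatial.transform import Rotation as Ro
def grab(n,f=None):
    d=optics.get_image(n)
    if f: cv2.imwrite('pics/'+f,d['image'])
    return d
def rays(d,uv):
    K=d['camera_matrix']; uv=np.asarray(uv,float).reshape(-1,2)
    xd=np.c_[(uv[:,0]-K[0,2])/K[0,0],(uv[:,1]-K[1,2])/K[1,1]]
    x=xd.copy()
    for _ in range(30): x=xd/(1+d['k1']*(x**2).sum(1,keepdims=True))
    return np.c_[x,np.ones(len(x))]
def onplane(d,uv,z):
    r=rays(d,uv)@d['R']; c=-d['R'].T@d['t']
    s=(z-c[2])/r[:,2]; return c+r*s[:,None]
def cloud(d):
    v,u=np.mgrid[:480,:640]; r=rays(d,np.c_[u.ravel(),v.ravel()])
    P=(r*d['depth'].reshape(-1,1)-d['t'])@d['R']; return P.reshape(480,640,3)
def proj(d,X):
    c=np.atleast_2d(X)@d['R'].T+d['t']; s=c[:,:2]/c[:,2:]; s=s*(1+d['k1']*(s**2).sum(1,keepdims=True))
    K=d['camera_matrix']; return s*[K[0,0],K[1,1]]+[K[0,2],K[1,2]]
E
python3 - <<'E'
from h import *
for n in('top','side'):
    d=grab(n,n+'0.png'); print(n,d['k1'],d['camera_matrix'].round(1).tolist(),(-d['R'].T@d['t']).round(1),d['R'].round(3).tolist(),(d['depth']>0).mean())
s=arm.read_state(); print(s,arm.grip_depth)
E
```

```text
top -0.009163310870170254 [[493.7, 0.0, 314.3], [0.0, 493.7, 237.9], [0.0, 0.0, 1.0]] [ 393.3  111.8 1146. ] [[-0.126, -0.992, -0.005], [-0.97, 0.124, -0.208], [0.207, -0.022, -0.978]] 0.99583984375
side -0.07986330372519469 [[484.0, 0.0, 324.2], [0.0, 484.0, 242.3], [0.0, 0.0, 1.0]] [470.6 935.9 730.4] [[-0.986, -0.169, 0.007], [-0.114, 0.634, -0.765], [0.125, -0.754, -0.644]] 0.9959602864583333
{'clock': 0.1, 'joints': array([-9.62405392e-01,  3.85458540e-01,  6.74486846e-03, -4.15455870e-04,
       -1.19399446e+00, -2.58626265e-01]), 'joint_vel': array([ 4.44292665e-05, -2.48933854e-03,  2.19342424e-03,  1.62384013e-03,
       -1.36771836e-04, -4.32949343e-04]), 'joint_efforts': array([-5.34542669e-04, -3.93320954e+01,  1.88931388e+01,  4.19799730e+00,
       -2.60286950e-03,  5.53725556e-06]), 'position': array([ 214.01744468, -586.65430196,  230.33972364]), 'ee_rot': array([-1.73916736e-01,  9.84759878e-01,  9.48585498e-04, -2.26313034e-04]), 'contact_force': array([ 0.48422261,  0.05242207, -1.23200825]), 'wrist_torque': array([ 0.00144954, -0.05292628,  0.03921753]), 'gripper_width': 85.30868878026199} 18.700000000000003
```

View pics/top0.png

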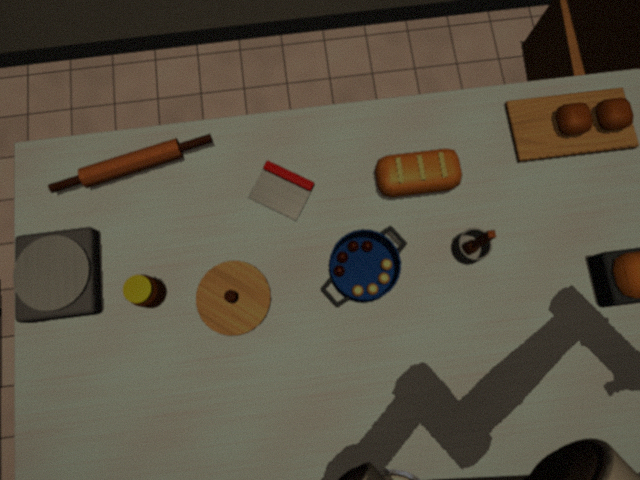

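View pics/side0.png

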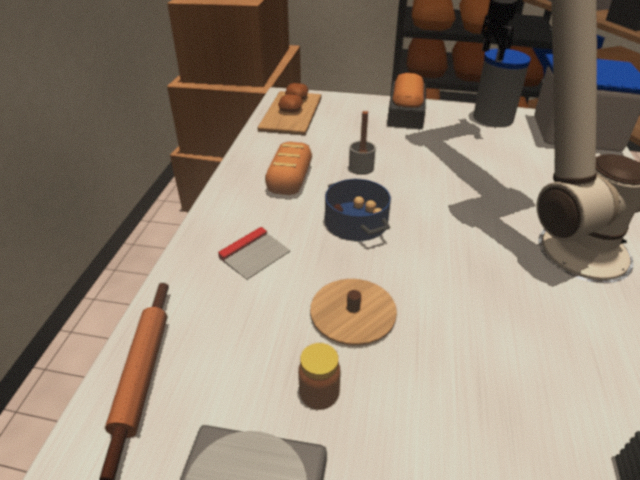

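Top view: pot at about (365,265), chestnuts upper left of the handle line (394,238)–(335,291), walnuts lower right; jar (470,247) with the stick top near (490,236); cover knob (232,297).

```bash
cat > m.py <<'E'
from h import *
def circ(p):
    A=np.c_[2*p,np.ones(len(p))]; s=np.linalg.lstsq(A,(p**2).sum(1),rcond=None)[0]
    return s[:2],np.sqrt(s[2]+(s[:2]**2).sum())
def rfit(p):
    for _ in range(6):
        c,r=circ(p); e=abs(np.hypot(*(p-c).T)-r); p=p[e<=max(1.5,np.percentile(e,85))]
    return c.round(1),round(float(r),1),len(p)
E
python3 - <<'E'
from m import *
T=grab('top');S=grab('side'); 
for n,d in(('top',T),('side',S)):
    P=cloud(d); I=d['image']; Z=P[...,2]
    hsv=cv2.cvtColor(I,cv2.COLOR_BGR2HSV)
    pr=lambda X:tuple(proj(d,X)[0].astype(int))
    # coarse seeds from the top view
    g=lambda u,v,z:onplane(T,[[u,v]],z)[0]
    tab=(abs(P[...,0]-450)<300)&(abs(P[...,1])<500)&(abs(Z)<12); print(n,'table',np.median(Z[tab]))
    for nm,u,v,R,z0,z1,zr in(('rim',365,265,95,70,80,75),('jar',470,247,50,66,74,70),('plate',232,297,105,10,22,17),('knob',232,297,40,52,62,57)):
        c=g(u,v,zr); m=(np.hypot(P[...,0]-c[0],P[...,1]-c[1])<R)&(Z>z0)&(Z<z1); q=P[m][:,:2]
        print(nm,m.sum(),q.mean(0).round(1),np.median(Z[m]).round(1),rfit(q), 'minmax mid',((q.max(0)+q.min(0))/2).round(1), np.ptp(q,axis=0).round(1))
    c=g(470,247,70)
    for z in range(90,200,15):
        m=(np.hypot(P[...,0]-c[0],P[...,1]-c[1])<90)&(Z>z)&(Z<z+15)
        if m.sum(): print('stick',z,P[m].mean(0).round(1),np.ptp(P[m],axis=0).round(1),m.sum())
    c=g(365,265,75)
    m=(np.hypot(P[...,0]-c[0],P[...,1]-c[1])<130)&(np.hypot(P[...,0]-c[0],P[...,1]-c[1])>86)&(Z>30)&(Z<65)
    q=P[m][:,:2]; w,v=np.linalg.eigh(np.cov(q.T)); print('handle axis',v[:,1],m.sum(),q.mean(0))
b=lambda I,u0,u1,v0,v1,k:cv2.resize(I[v0:v1,u0:u1],None,fx=k,fy=k,interpolation=cv2.INTER_CUBIC)
a=b(T['image'],310,420,215,315,4); e=b(T['image'],435,515,215,275,4)
o=np.zeros((400,770,3),np.uint8); o[:,:440]=a; o[:240,445:765]=e
cv2.imwrite('pics/c1.png',cv2.convertScaleAbs(o,alpha=1.8))
E
```

```text
top table -0.24364055445848118
rim 434 [549.1 -17.6] 74.2 (array([548.9, -14.8]), 76.5, 312) minmax mid [549.3 -15.4] [156.8 156.7]
jar 171 [ 561.5 -260.8] 68.9 (array([ 564.4, -265.4]), 34.5, 116) minmax mid [ 564.8 -265.5] [73.8 71.6]
plate 4222 [518.5 288. ] 16.8 (array([519. , 287.6]), 72.4, 1590) minmax mid [520.  288.4] [170.8 170.9]
knob 122 [519.5 288. ] 56.4 (array([518.8, 287.6]), 11.4, 49) minmax mid [519.9 288.4] [26.6 27.1]
stick 90 [ 560.9 -260.4   96.9] [14.3 14.4 13.7] 24
stick 105 [ 561.7 -260.1  112.6] [15.7 14.8 13.1] 24
stick 120 [ 561.1 -260.5  126.7] [15.3 14.8 14.3] 26
stick 135 [ 560.8 -260.9  142.2] [16.1 15.9 14.7] 28
stick 150 [ 560.8 -260.6  157.4] [14.8 14.1 13. ] 28
stick 165 [ 562.8 -264.2  173. ] [15.5 17.3 12.5] 72
handle axis [-0.57056236  0.82125428] 357 [548.50753653 -14.08127009]
side table 0.04535468236696561
rim 381 [547.4  -8.2] 73.5 (array([547.4, -13. ]), 76.9, 231) minmax mid [547.6 -12.5] [156.4 158. ]
jar 116 [ 564.5 -258.1] 69.5 (array([ 563.9, -263.7]), 33.9, 49) minmax mid [ 564.3 -263.1] [70.9 72.6]
plate 4216 [517.8 297.9] 16.7 (array([518.4, 294.8]), 73.6, 1588) minmax mid [518.3 289.7] [169.2 172.3]
knob 133 [517.5 291.5] 56.2 (array([517.9, 291.1]), 11.6, 55) minmax mid [518.2 290.4] [27.5 28. ]
stick 90 [ 562.8 -258.6   98.1] [13.1 12.4 14.9] 27
stick 105 [ 562.4 -259.1  112.8] [13.4 21.7 14.2] 27
stick 120 [ 563.7 -258.8  127.7] [16.5 13.4 14.8] 36
stick 135 [ 564.  -257.9  143.4] [15.4 15.3 14. ] 28
stick 150 [ 563.4 -258.3  157.2] [16.7 14.6 14.2] 35
stick 165 [ 563.7 -259.5  171.2] [16.3 21.1 10.3] 37
handle axis [-0.65582306  0.75491464] 165 [503.1409921   58.64657169]
```

View pics/c1.png

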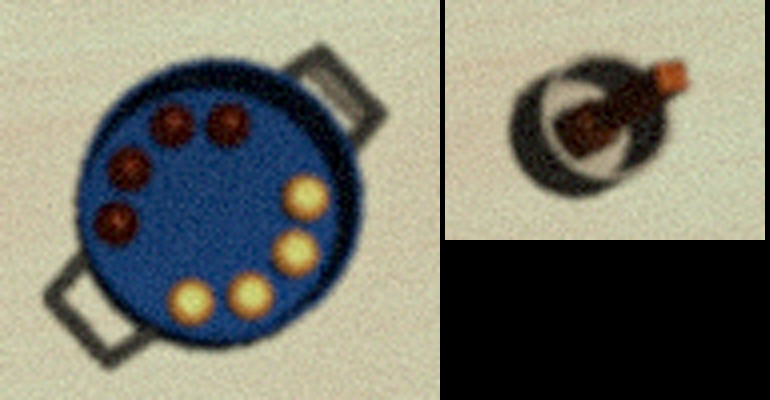

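```bash
cat > nuts.py <<'E'
from m import *
C=np.array([548.4,-14.0]); AX=np.deg2rad(-54.6)  # pot centre, x axis angle (set below)
def nuts(d,C=C):
    I=d['image'].astype(int); P=onplane(d,[[u,v] for v in range(480) for u in range(640)],18)[:,:2].reshape(480,640,2)
    m=np.hypot(*(P-C).transpose(2,0,1))<76; b,g,r=[I[...,i] for i in range(3)]
    out=[]
    for nm,mask in(('W',m&(r>b+30)&(g>70)),('C',m&(r>b)&(g<45))):
        n,l,s,ce=cv2.connectedComponentsWithStats(mask.astype(np.uint8))
        for i in range(1,n):
            if s[i,4]>12: out.append((nm,ce[i],s[i,4]))
    return out
E
python3 - <<'E'
from nuts import *
T=grab('top'); I=T['image'].astype(int); hsv=cv2.cvtColor(T['image'],cv2.COLOR_BGR2HSV)
# handles: dark pixels on plane z=48 with radius 84..112
uv=np.array([[u,v] for v in range(210,320) for u in range(305,425)]); p=onplane(T,uv,48)[:,:2]-C
r=np.hypot(*p.T); val=I[uv[:,1],uv[:,0]].sum(1)/3; m=(r>92)&(r<111)&(val<60)
a=np.rad2deg(np.arctan2(p[m,1],p[m,0])); h1=p[m][(a>0)];h2=p[m][a<0]
print('handles',m.sum(),h1.mean(0),h2.mean(0)); dd=h1.mean(0)-h2.mean(0); print('axis deg',np.rad2deg(np.arctan2(dd[1],dd[0])),'mid',(h1.mean(0)+h2.mean(0))/2)
for nm,c,s in nuts(T):
    q=onplane(T,[c],18)[0,:2]-C; print(nm,c.round(1),s,'r',np.hypot(*q).round(1),'ang',np.rad2deg(np.arctan2(q[1],q[0])).round(0))
# stick top
sub=cv2.resize(T['image'][222:250,475:505],None,fx=8,fy=8,interpolation=cv2.INTER_CUBIC)
mk=((sub[...,2].astype(int)>105)&(sub[...,2].astype(int)>sub[...,0].astype(int)+60)).astype(np.uint8)
cs=max(cv2.findContours(mk,0,2)[0],key=cv2.contourArea)[:,0]
px=(cs+.5)/8-.5+[475,222]; w=onplane(T,px,175)[:,:2].astype(np.float32); print('top face',cv2.minAreaRect(w),w.mean(0),cv2.contourArea(w))
E
```

```text
handles 347 [-57.71440244  82.80649769] [ 56.86445392 -81.45490551]
axis deg 124.89730506703579 mid [-0.42497426  0.67579609]
W [386.5 263.5] 52 r 57.1 ang -87.0
W [383.7 277.4] 52 r 53.9 ang -122.0
W [372.6 288.2] 53 r 52.5 ang -162.0
W [357.6 289.7] 55 r 52.1 ang 160.0
C [352.6 246. ] 80 r 55.3 ang 16.0
C [366.7 245.6] 84 r 53.0 ang -20.0
C [341.8 256.8] 84 r 53.1 ang 54.0
C [383.1 267.9] 14 r 48.2 ang -98.0
C [338.8 270.6] 82 r 54.5 ang 90.0
C [379.4 279. ] 14 r 46.9 ang -131.0
C [369.1 290.9] 15 r 55.6 ang -172.0
C [353.7 293. ] 14 r 61.9 ang 153.0Traceback (most recent call last):
  File "<stdin>", line 13, in <module>
ValueError: max() iterable argument is empty
```

```bash
sed -i 's/-54.6)/124.9)/' nuts.py; python3 - <<'E'
from h import *
T=grab('top')
sub=cv2.resize(T['image'][222:250,475:505],None,fx=8,fy=8,interpolation=cv2.INTER_CUBIC).astype(int)
for th in(70,85):
    mk=((sub[...,2]>th)&(sub[...,2]>sub[...,0]+35)).astype(np.uint8)
    cs=max(cv2.findContours(mk,0,2)[0],key=cv2.contourArea)[:,0]
    px=(cs+.5)/8-.5+[475,222]; w=onplane(T,px,175)[:,:2].astype(np.float32); print(th,sub[...,2].max(),cv2.minAreaRect(w),w.mean(0),cv2.contourArea(w))
S=grab('side'); P=cloud(S); m=(np.hypot(P[...,0]-564,P[...,1]+264)<35)&(P[...,2]>90)&(P[...,2]<165)
q=P[m]; e=q[q[:,1]>-262][:,:2]; print(cv2.minAreaRect(e.astype(np.float32)), np.polyfit(e[:,0],e[:,1],1))
P=cloud(T); m=(np.hypot(P[...,0]-564,P[...,1]+264)<35)&(P[...,2]>90)&(P[...,2]<165); q=P[m][:,:2]; print(cv2.minAreaRect(q.astype(np.float32)))
s=arm.read_state(); print(s['clock'])
E
```

```text
70 120 ((562.4461669921875, -265.17694091796875), (14.485552787780762, 14.799112319946289), 88.91976928710938) [ 561.9986  -265.56833] 176.83573361951858
85 120 ((563.2326049804688, -266.6283874511719), (13.054165840148926, 13.209612846374512), 78.56277465820312) [ 562.7996  -267.23715] 86.32371708378196
((564.2512817382812, -257.588134765625), (11.508811950683594, 15.966124534606934), 78.89143371582031) [-1.36894328e-02 -2.49741113e+02]
((560.0067138671875, -262.06939697265625), (20.948673248291016, 10.965598106384277), 40.715938568115234)
0.35
```

Request:
play_rows --travel '[[0,0,0],[0,0,0],[0,0,0],[-0.027,0.025,0],[-0.027,0.025,0],[-0.027,0.025,0],[-0.027,0.025,0],[-0.027,0.025,0],[-0.027,0.025,0],[-0.027,0.025,0],[-0.027,0.025,0],[-0.027,0.025,0]]' --rotation '[[0,0,0.117],[0,0,0.117],[0,0,0.116],[0,0,0],[0,0,0],[0,0,0],[0,0,0],[0,0,0],[0,0,0],[0,0,0],[0,0,0],[0,0,0]]' --grip '[1,1,1,1,1,1,1,1,1,1,1,1]'

```text
clock: 1.35
position: [458.3, -360.7, 231.5]
ee_rot: [0.0, 1.0, -0.0, 0.0]
contact_force: [0.0, -0.5, -1.0]
gripper_width: 85.5
```

Request:
play_rows --travel '[[-0.021,0.0192,0],[-0.021,0.0192,0],[-0.021,0.0192,0],[-0.021,0.0192,0],[-0.0212,0.0194,0],[0,0,0],[0,0,0.021],[0,0,0.021],[0,0,0.021],[0,0,0.021],[0,0,0.021],[0,0,0]]' --rotation '[[0,0,0],[0,0,0],[0,0,0],[0,0,0],[0,0,0],[0,0,0],[0,0,0],[0,0,0],[0,0,0],[0,0,0],[0,0,0],[0,0,0]]' --grip '[1,1,1,1,1,1,1,1,1,1,1,1]'

```text
clock: 2.35
position: [559.2, -265.3, 121.5]
ee_rot: [0.001, 1.0, 0.002, -0.005]
contact_force: [-1.8, 1.5, -0.4]
gripper_width: 85.7
```

Request:
play_rows --travel '[[0,0,0],[0,0,0],[0,0,0],[0,0,0],[0,0,0],[0,0,0],[0,0,0],[0,0,0]]' --rotation '[[0,0,0],[0,0,0],[0,0,0],[0,0,0],[0,0,0],[0,0,0],[0,0,0],[0,0,0]]' --grip '[0.6,0.3,0,0,0,0,0,0]'

```text
clock: 3.02
position: [563.1, -266.2, 127.4]
ee_rot: [-0.0, 1.0, -0.0, 0.001]
contact_force: [-0.1, 1.2, 4.2]
gripper_width: 15.3
```

```bash
python3 - <<'E'
from h import *
a=grab('top')['image'][215:275,435:515]; S=grab('side')['image'][90:190,310:420]
o=np.zeros((400,780,3),np.uint8); o[:240,:320]=cv2.resize(a,(320,240)); o[:400,330:770]=cv2.resize(S,(440,400))
cv2.imwrite('pics/g1.png',cv2.convertScaleAbs(o,alpha=1.6)); print(arm.read_state()['wrist_torque'])
E
```

```text
[ 0.2497133   0.06134865 -0.0051542 ]
```

View pics/g1.png

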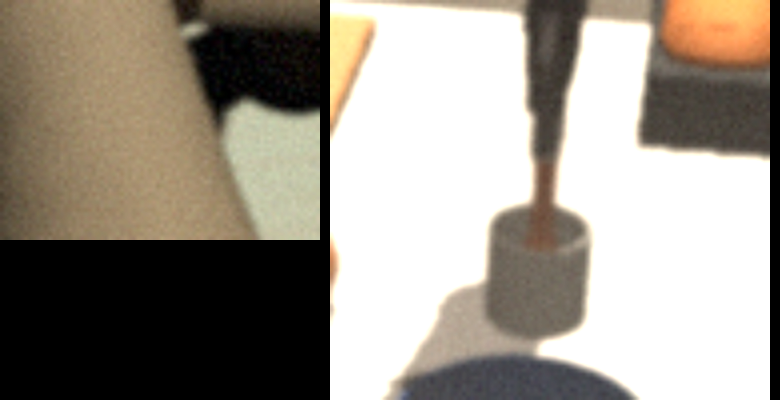

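Request:
play_rows --travel '[[0,0,-0.01],[0,0,-0.018],[0,0,-0.018],[0,0,-0.018],[0,0,-0.018],[0,0,-0.018],[0,0,0],[0,0,0]]' --rotation '[[0,0,0],[0,0,0],[0,0,0],[0,0,0],[0,0,0],[0,0,0],[0,0,0],[0,0,0]]' --grip '[0,0,0,0,0,0,0,0]'

```text
clock: 3.78
position: [562.5, -265.8, 226.8]
ee_rot: [0.0, 1.0, 0.0, 0.001]
contact_force: [0.7, 1.1, -0.3]
gripper_width: 15.4
```

Request:
play_rows --travel '[[0.0015,0.012,0],[0.0015,0.024,0],[0.0015,0.027,0],[0.0015,0.027,0],[0.0015,0.027,0],[0.0015,0.027,0],[0.0015,0.027,0],[0.0015,0.027,0],[0.0015,0.027,0],[0.0015,0.027,0],[0,0,0],[0,0,0]]' --rotation '[[0,0,0],[0,0,0],[0,0,0],[0,0,0],[0,0,0],[0,0,0],[0,0,0],[0,0,0],[0,0,0],[0,0,0],[0,0,0],[0,0,0]]' --grip '[0,0,0,0,0,0,0,0,0,0,0,0]'

```text
clock: 4.78
position: [546.3, -12.4, 224.8]
ee_rot: [-0.001, 1.0, -0.0, -0.002]
contact_force: [0.5, -0.3, -1.3]
gripper_width: 15.3
```

```bash
python3 - <<'E'
from h import *
s=arm.read_state(); print(s['position'],s['wrist_torque'],s['gripper_width'],s['joints'])
S=grab('side');P=cloud(S); I=S['image'].astype(int)
X=P-s['position']
for z in range(-115,-5,12):
    m=(np.hypot(X[...,0],X[...,1])<40)&(X[...,2]>z)&(X[...,2]<z+12)
    if m.sum(): print(z,X[m].mean(0).round(1),((X[m].max(0)+X[m].min(0))/2).round(1),m.sum())
m=(np.hypot(X[...,0],X[...,1])<40)&(X[...,2]>-140)&(X[...,2]<-20); print('lowest',np.percentile(X[m][:,2],[0,2,5]))
cv2.imwrite('pics/g2.png',cv2.convertScaleAbs(cv2.resize(S['image'][60:260,280:440],(640,800))[:600],alpha=1.6))
E
```

```text
[546.31414844 -12.39630524 224.83171644] [-0.02069525  0.02285308 -0.02637301] 15.306932587772513 [ 2.73732632e-01  2.58019595e-01 -1.93835299e-01 -6.77549836e-04
 -1.12210141e+00 -1.84177846e+00]
-115 [  -2.8   12.  -108.9] [  -2.3    9.4 -109.1] 57
-103 [ -2.2  12.1 -97.3] [ -2.   11.  -97.2] 52
-91 [ -1.6  12.3 -85.3] [ -1.   11.1 -85. ] 61
-79 [ -1.7  10.1 -73.2] [ -0.7   6.4 -73. ] 72
-67 [ -1.8   8.  -61.9] [ -2.3   7.5 -61.1] 41
-55 [ -2.5   7.9 -49.1] [ -2.4   4.3 -49. ] 37
-43 [ -1.8   7.  -37.2] [ -1.7   3.3 -37.1] 37
-31 [ -1.3   7.8 -24.9] [ -1.4   7.  -24.8] 39
-19 [ -0.8   8.1 -12.9] [ -1.    8.  -12.7] 36
-7 [-0.7 11.7 -1.3] [ 0.2 11.  -1.1] 27
lowest [-123.65706703 -118.55125658 -115.63788842]
```

View pics/g2.png

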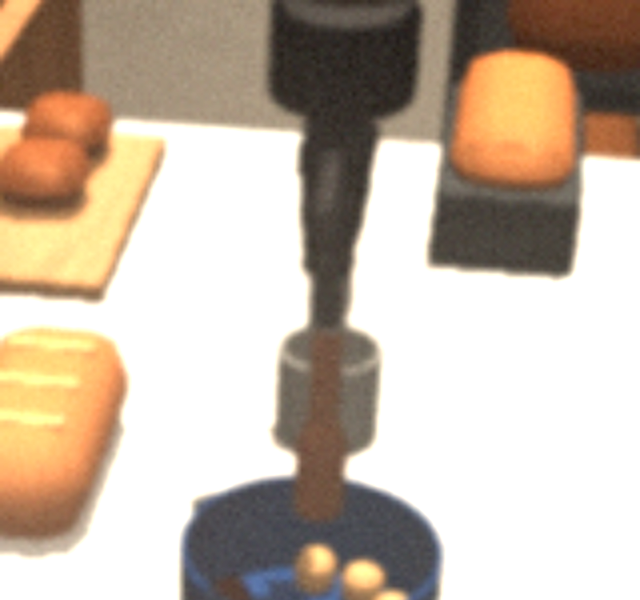

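Request:
play_rows --travel '[[-0.002,-0.0016,0],[0,0,0.012],[0,0,0.014],[0,0,0.014],[0,0,0.014],[0,0,0.014],[0,0,0.01],[0,0,0.007],[0,0,0.004],[0,0,0.003],[0,0,0],[0,0,0]]' --rotation '[[0,0,0],[0,0,0],[0,0,0],[0,0,0],[0,0,0],[0,0,0],[0,0,0],[0,0,0],[0,0,0],[0,0,0],[0,0,0],[0,0,0]]' --grip '[0,0,0,0,0,0,0,0,0,0,0,0]'

```text
clock: 5.83
position: [549.9, -15.6, 134.8]
ee_rot: [0.0, 1.0, 0.0, 0.0]
contact_force: [0.5, 0.4, -0.6]
gripper_width: 15.5
```

```bash
python3 - <<'E'
from h import *
C=np.array([548.4,-14]);r=50
a=np.deg2rad(124.9+np.arange(0,241,7.5)); p=np.c_[np.cos(a),np.sin(a)]*r
d=np.diff(p,axis=0)*[-1,1]; print(p[0]); print((d/1000).round(4).tolist())
E
```

```text
[-28.60729367  41.00759379]
[[0.0051, -0.0041], [0.0045, -0.0047], [0.0039, -0.0053], [0.0032, -0.0057], [0.0024, -0.0061], [0.0016, -0.0064], [0.0007, -0.0065], [-0.0001, -0.0065], [-0.001, -0.0065], [-0.0018, -0.0063], [-0.0026, -0.006], [-0.0034, -0.0056], [-0.0041, -0.0051], [-0.0047, -0.0045], [-0.0053, -0.0039], [-0.0057, -0.0032], [-0.0061, -0.0024], [-0.0064, -0.0016], [-0.0065, -0.0007], [-0.0065, 0.0001], [-0.0065, 0.001], [-0.0063, 0.0018], [-0.006, 0.0026], [-0.0056, 0.0034], [-0.0051, 0.0041], [-0.0045, 0.0047], [-0.0039, 0.0053], [-0.0032, 0.0057], [-0.0024, 0.0061], [-0.0016, 0.0064], [-0.0007, 0.0065], [0.0001, 0.0065]]
```

Request:
play_rows --travel '[[0.005,0.0071,0.001],[0.005,0.0071,0.001],[0.005,0.0071,0],[0.005,0.0071,0],[0.005,0.0071,0],[0.005,0.0071,0],[0,0,0]]' --rotation '[[0,0,0],[0,0,0],[0,0,0],[0,0,0],[0,0,0],[0,0,0],[0,0,0]]' --grip '[0,0,0,0,0,0,0]'

```text
clock: 6.42
position: [518.5, 28.3, 132.5]
ee_rot: [-0.001, 1.0, 0.0, -0.0]
contact_force: [0.0, -0.4, -1.1]
gripper_width: 15.5
```

Request:
play_rows --travel '[[0.0051,-0.0041,0],[0.0045,-0.0047,0],[0.0039,-0.0053,0],[0.0032,-0.0057,0],[0.0024,-0.0061,0],[0.0016,-0.0064,0],[0.0007,-0.0065,0],[-0.0001,-0.0065,0],[-0.001,-0.0065,0],[-0.0018,-0.0063,0],[-0.0026,-0.006,0],[-0.0034,-0.0056,0]]' --rotation '[[0,0,0],[0,0,0],[0,0,0],[0,0,0],[0,0,0],[0,0,0],[0,0,0],[0,0,0],[0,0,0],[0,0,0],[0,0,0],[0,0,0]]' --grip '[0,0,0,0,0,0,0,0,0,0,0,0]'

```text
clock: 7.42
position: [511.0, -42.2, 134.0]
ee_rot: [0.0, 1.0, 0.001, 0.005]
contact_force: [3.9, 4.6, 0.6]
gripper_width: 15.1
```

```bash
cat > look.py <<'E'
import sys
from nuts import *
f=sys.argv[1]; S=grab('side'); T=grab('top')
o=np.zeros((400,790,3),np.uint8); o[:,:440]=cv2.resize(T['image'][215:315,310:420],(440,400),interpolation=2); o[:280,445:785]=cv2.resize(S['image'][170:240,315:400],(340,280),interpolation=2)
for r in(75,):
  L=[[r*np.cos(AX)*k,r*np.sin(AX)*k] for k in(-1,1)]
  q=[proj(T,[*(C+l),18])[0] for l in L]; q=[tuple(int(x) for x in (a-[310,215])*4) for a in q]; cv2.line(o,q[0],q[1],(0,150,0),1)
cv2.imwrite('pics/'+f,cv2.convertScaleAbs(o,alpha=1.8))
for nm,d in(('top',T),('side',S)):
  for k,c,s in nuts(d):
    if s<(20 if nm=='top' else 25): continue
    p=onplane(d,[c],18)[0,:2]-C; print(nm,k,s,'r',np.hypot(*p).round(0),'potang',np.rad2deg((np.arctan2(p[1],p[0])-AX+np.pi)%(2*np.pi)-np.pi).round(0),'y',(-p[0]*np.sin(AX)+p[1]*np.cos(AX)).round(0))
s=arm.read_state(); print(s['clock'],s['position']-[548.4,-14,0],s['contact_force'],s['gripper_width'])
E
python3 look.py s1.png
```

```text
top W 549 r 37.0 potang -140.0 y -24.0
top W 49 r 70.0 potang -45.0 y -50.0
top W 553 r 36.0 potang 98.0 y 36.0
top W 49 r 70.0 potang 2.0 y 2.0
top C 21 r 63.0 potang -110.0 y -59.0
top C 349 r 47.0 potang -18.0 y -15.0
top C 39 r 73.0 potang 159.0 y 26.0
top C 46 r 67.0 potang 87.0 y 67.0
side W 83 r 63.0 potang 159.0 y 22.0
side W 45 r 65.0 potang 97.0 y 65.0
7.5167 [-37.58496621 -28.26857242 133.68643336] [3.99980398 4.97253569 0.90684548] 15.091921648091922
```

View pics/s1.png

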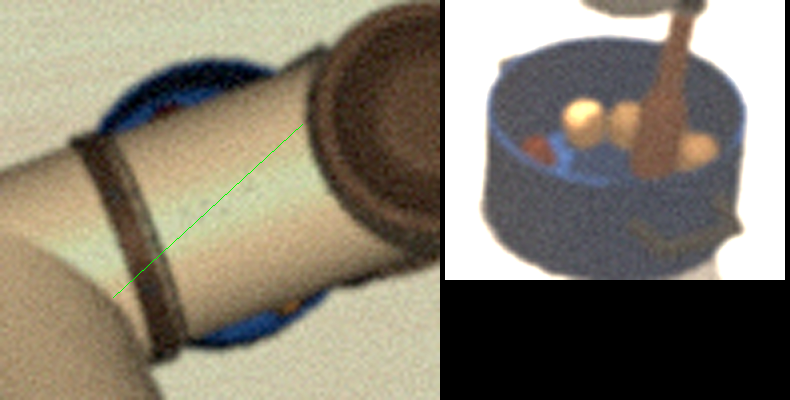

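Side view: the stick is leaning in the jaws, with a walnut wedged on its outer side (about (700,150)) and two ahead of it. I'll measure the tilt, then back off to the middle and look.

```bash
cat > tilt.py <<'E'
from h import *
def tilt():
    s=arm.read_state(); S=grab('side');P=cloud(S); I=S['image'].astype(int); X=P-s['position']; R=[]
    wood=(I[...,2]>I[...,0]+12)
    for z in range(-110,-10,8):
        m=wood&(abs(X[...,0])<45)&(abs(X[...,1])<45)&(X[...,2]>z)&(X[...,2]<z+8)
        m=m&(P[...,2]>38)
        if m.sum()>8: R.append([*X[m].mean(0),(X[m][:,0].max()+X[m][:,0].min())/2,m.sum()])
    print(np.round(R,1)); R=np.array(R); h=R[R[:,2]>-62]
    if len(h)>3: print('slopes dx/dz,dy/dz',np.polyfit(h[:,2],h[:,0],1),np.polyfit(h[:,2],h[:,1],1))
    print(s['clock'],s['position'].round(1),s['contact_force'].round(1),s['wrist_torque'].round(2))
if __name__=='__main__': tilt()
E
python3 tilt.py
```

```text
[[  7.7  15.4 -95.1  -8.4  11. ]
 [  9.6  14.9 -89.7  -7.9  29. ]
 [  6.3  13.6 -82.3  -8.4  42. ]
 [  8.5  12.9 -73.4  -9.1  45. ]
 [  6.    8.7 -66.3 -11.   32. ]
 [ -1.9   4.  -58.6 -12.1  28. ]
 [  7.7   9.2 -51.1   7.5  18. ]
 [  7.3   9.1 -42.    6.5  22. ]
 [  5.5   9.  -34.3   5.3  18. ]
 [  5.1   8.4 -26.1   4.8  19. ]
 [  2.3   9.1 -17.8   2.9  21. ]
 [  3.4   8.5  -9.7   2.5  19. ]]
slopes dx/dz,dy/dz [0.01148136 4.57422195] [ 0.05556234 10.08878012]
7.5167 [510.8 -42.3 133.7] [4.  5.  0.9] [ 1.96 -2.06  0.07]
```

Request:
play_rows --travel '[[-0.005,0.0063,0],[-0.005,0.0063,0],[-0.005,0.0063,0],[-0.005,0.0063,0],[0,0,-0.006],[0,0,-0.014],[0,0,-0.016],[0,0,-0.016],[0,0,-0.016],[0,0,-0.016],[0,0,-0.01],[0,0,0]]' --rotation '[[0,0,0],[0,0,0],[0,0,0],[0,0,0],[0,0,0],[0,0,0],[0,0,0],[0,0,0],[0,0,0],[0,0,0],[0,0,0],[0,0,0]]' --grip '[0,0,0,0,0,0,0,0,0,0,0,0]'

```text
clock: 8.57
position: [528.0, -17.4, 228.8]
ee_rot: [-0.0, 1.0, 0.0, 0.002]
contact_force: [-0.1, 0.6, -1.4]
gripper_width: 15.6
```

```bash
python3 tilt.py
```

```text
[[  11.9   13.7 -106.3   12.9   31. ]
 [  11.    13.2  -98.3   10.1   37. ]
 [   9.2   12.4  -90.3    9.6   42. ]
 [   9.3   12.4  -82.4    9.1   36. ]
 [   8.2   11.4  -74.4    9.2   48. ]
 [   7.3    8.6  -66.8    7.7   41. ]
 [   7.     8.2  -58.3    6.6   28. ]
 [   6.2    8.3  -50.     5.3   18. ]
 [   5.2    8.6  -42.1    5.3   26. ]
 [   4.5    8.8  -33.3    4.5   23. ]
 [   4.9    8.2  -25.9    5.    20. ]
 [   4.1    8.   -18.2    3.8   19. ]
 [   3.2    8.4  -10.2    3.8   23. ]]
slopes dx/dz,dy/dz [-0.0721008   2.56267443] [-2.31099426e-03  8.29232230e+00]
8.5667 [528.  -17.4 228.8] [-0.1  0.6 -1.4] [-0.02 -0.05  0.02]
```

Request:
play_rows --travel '[[-0.0024,-0.012,0],[-0.0024,-0.024,0],[-0.0024,-0.0265,0],[-0.0024,-0.0265,0],[-0.0024,-0.0265,0],[-0.0024,-0.0265,0],[-0.0024,-0.0265,0],[-0.0024,-0.0265,0],[-0.0024,-0.0265,0],[-0.0024,-0.0265,0],[0,0,0],[0,0,0]]' --rotation '[[0,0,0],[0,0,0],[0,0,0],[0,0,0],[0,0,0],[0,0,0],[0,0,0],[0,0,0],[0,0,0],[0,0,0],[0,0,0],[0,0,0]]' --grip '[0,0,0,0,0,0,0,0,0,0,0,0]'

```text
clock: 9.62
position: [549.8, -267.0, 224.1]
ee_rot: [0.002, 1.0, 0.001, -0.002]
contact_force: [-0.3, 0.5, -0.7]
gripper_width: 15.4
```

```bash
python3 look.py s2.png
```

```text
top W 21 r 56.0 potang 85.0 y 56.0
top C 84 r 56.0 potang -109.0 y -53.0
top C 89 r 53.0 potang -145.0 y -30.0
top C 348 r 55.0 potang 135.0 y 39.0
top C 83 r 53.0 potang -71.0 y -50.0
top C 84 r 55.0 potang -35.0 y -32.0
side W 42 r 64.0 potang 168.0 y 14.0
side W 34 r 66.0 potang 144.0 y 39.0
side W 101 r 62.0 potang 105.0 y 60.0
9.7167 [   1.83049238 -251.37903528  225.00259898] [ 0.4303425   0.24340794 -0.51635808] 15.199790837738862
```

View pics/s2.png

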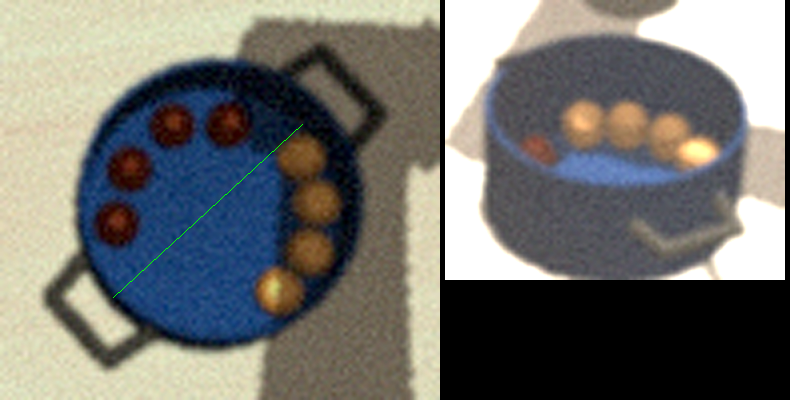

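Top view: the walnuts are now an unbroken chain at pot angles of about 85–168°, and the chestnuts are undisturbed. The grip pivots about the jaw axis, so I'll straighten the stick in the jar, regrip it, and then push with the jaws along the stirring direction.

Request:
play_rows --travel '[[0,0.002,0.008],[0,0,0.016],[0,0,0.016],[0,0,0.016],[0,0,0.016],[0,0,0.012],[0,0,0.007],[0,0,0.004],[0,0,0],[0,0,0],[0,0,0]]' --rotation '[[0,0,0],[0,0,0],[0,0,0],[0,0,0],[0,0,0],[0,0,0],[0,0,0],[0,0,0],[0,0,0],[0,0,0],[0,0,0]]' --grip '[0,0,0,0,0,0,0,0,0,0,0]'

```text
clock: 10.63
position: [551.6, -263.5, 132.3]
ee_rot: [-0.0, 1.0, -0.0, 0.001]
contact_force: [-0.4, 0.3, -0.7]
gripper_width: 15.1
```

```bash
python3 tilt.py|tail -2; python3 -c "
from h import *
print(arm.read_state()['joints'])"
```

```text
slopes dx/dz,dy/dz [-0.06795252  3.83064582] [ 0.1098994  11.04082109]
10.6333 [ 551.6 -263.5  132.3] [-0.4  0.3 -0.7] [-0.04  0.05 -0.  ]
[-1.81164977e-01  4.44619588e-01 -1.62418401e-01  2.08921228e-04
 -9.61861196e-01 -1.38964851e+00]
```

Request:
play_rows --travel '[[0,0,0.002],[0,0,0.002],[0,0,0],[0,0,0],[0,0,0],[0,0,0],[-0.005,0,0],[-0.005,0,0],[0,0,0],[0,0,0]]' --rotation '[[0,0,0],[0,0,0],[0,0,0],[0,0,0],[0,0,0],[0,0,0],[0,0,0],[0,0,0],[0,0,0],[0,0,0]]' --grip '[0,0,0,0.2,0.45,0.45,0.45,0.45,0.45,0.45]'

```text
clock: 11.52
position: [561.4, -263.4, 127.1]
ee_rot: [0.0, 1.0, 0.0, -0.0]
contact_force: [0.7, 0.7, 0.5]
gripper_width: 38.3
```

```bash
python3 tilt.py
```

```text
[[ -6.6  13.6 -87.1   2.2  15. ]
 [  1.8   6.4 -82.1   2.4  61. ]
 [  2.9   5.5 -73.9   1.1  55. ]
 [  3.1   5.6 -66.    1.7  93. ]
 [  2.1   3.5 -58.4   2.7 131. ]
 [ -2.9   8.4 -49.   -3.8  13. ]
 [ -1.9   7.1 -42.   -2.4  13. ]
 [ -3.1   9.3 -33.   -2.7  14. ]
 [ -4.1   8.5 -26.3  -4.3  11. ]
 [ -3.    8.7 -17.9  -2.6  16. ]
 [ -3.4   8.9  -9.6  -3.1  15. ]]
slopes dx/dz,dy/dz [-0.08619769 -5.25590667] [ 0.08314006 10.57492763]
11.5167 [ 561.4 -263.4  127.1] [0.7 0.7 0.5] [ 0.   -0.03 -0.01]
```

Request:
play_rows --travel '[[0.0015,0,0.004],[0,0,0.006],[0,0,0],[0,0,0],[0,0,0],[0,0,0],[0,0,0],[0,0,0],[0,0,0]]' --rotation '[[0,0,0],[0,0,0],[0,0,0],[0,0,0],[0,0,0],[0,0,0],[0,0,0],[0,0,0],[0,0,0]]' --grip '[0.45,0.45,0.45,0,0,0,0,0,0]'

```text
clock: 12.32
position: [559.4, -263.5, 117.3]
ee_rot: [0.0, 1.0, 0.0, 0.0]
contact_force: [1.3, -0.4, 0.1]
gripper_width: 15.1
```

Request:
play_rows --travel '[[0,0,-0.01],[0,0,-0.018],[0,0,-0.018],[0,0,-0.018],[0,0,-0.018],[0,0,-0.018],[0,0,0],[0,0,0]]' --rotation '[[0,0,0],[0,0,0],[0,0,0],[0,0,0],[0,0,0],[0,0,0],[0,0,0],[0,0,0]]' --grip '[0,0,0,0,0,0,0,0]'

```text
clock: 12.98
position: [559.9, -263.5, 218.9]
ee_rot: [0.0, 1.0, -0.0, 0.002]
contact_force: [0.3, -0.2, -0.5]
gripper_width: 15.4
```

Request:
play_rows --travel '[[0.0012,0.012,0],[0.0012,0.024,0],[0.0012,0.0265,0],[0.0012,0.0265,0],[0.0012,0.0265,0],[0.0012,0.0265,0],[0.0012,0.0265,0],[0.0012,0.0265,0],[0.0012,0.0265,0],[0.0012,0.0265,0],[0,0,0],[0,0,0]]' --rotation '[[0,0,0],[0,0,0],[0,0,0],[0,0,0],[0,0,0],[0,0,0],[0,0,0],[0,0,0],[0,0,0],[0,0,0],[0,0,0],[0,0,0]]' --grip '[0,0,0,0,0,0,0,0,0,0,0,0]'

```text
clock: 13.98
position: [546.5, -14.0, 216.2]
ee_rot: [-0.001, 1.0, -0.0, -0.001]
contact_force: [1.1, 0.3, -1.0]
gripper_width: 15.4
```

```bash
python3 tilt.py
```

```text
[[ 4.300e+00  1.270e+01 -1.057e+02  5.100e+00  3.200e+01]
 [ 3.500e+00  1.270e+01 -9.820e+01  3.000e+00  3.200e+01]
 [ 3.500e+00  1.250e+01 -9.030e+01  3.400e+00  3.900e+01]
 [ 1.300e+00  1.250e+01 -8.220e+01  2.900e+00  3.600e+01]
 [ 9.000e-01  1.240e+01 -7.410e+01  7.000e-01  4.000e+01]
 [ 1.300e+00  1.060e+01 -6.600e+01  1.800e+00  4.500e+01]
 [ 9.000e-01  9.400e+00 -5.850e+01  1.200e+00  4.300e+01]
 [-1.000e-01  7.800e+00 -5.060e+01  3.000e-01  2.900e+01]
 [-4.000e-01  8.800e+00 -4.160e+01 -7.000e-01  2.400e+01]
 [-1.000e+00  8.400e+00 -3.400e+01 -6.000e-01  2.300e+01]
 [-2.200e+00  8.300e+00 -2.590e+01 -1.900e+00  2.200e+01]
 [-1.300e+00  8.000e+00 -1.810e+01 -1.800e+00  2.700e+01]
 [-3.000e+00  8.300e+00 -9.800e+00 -3.200e+00  2.200e+01]]
slopes dx/dz,dy/dz [-0.07129536 -3.45530688] [-0.01467679  7.92266393]
13.9833 [546.5 -14.  216.2] [ 1.1  0.3 -1. ] [-0.05 -0.02  0.01]
```

```bash
cat > gen.py <<'E'
import json
from nuts import C,AX,arm,np
OFF=6.5
def tcp(r,a,z,th,off=OFF):
    w=np.deg2rad(a)+AX; h=C+r*np.array([np.cos(w),np.sin(w)]); o=np.deg2rad(th-90)
    return [*(h-off*np.array([np.cos(o),np.sin(o)])),z,th]
def rows(cur,pts):
    tr,ro=[],[]
    for p in pts:
        d=np.subtract(p[:3],cur[:3]); t=np.deg2rad(cur[3]); x=np.array([-np.sin(t),np.cos(t)]); y=np.array([np.cos(t),np.sin(t)])
        a=[d[:2]@x/1e3,d[:2]@y/1e3,-d[2]/1e3]; rz=-np.deg2rad(p[3]-cur[3])
        tr.append([round(float(v),4) for v in a]); ro.append([0,0,round(float(rz),3)]); cur=p
    print(len(tr)); print(json.dumps(tr)); print(json.dumps(ro))
    return cur
def state():
    s=arm.read_state(); q=s['ee_rot']; return [*s['position'],np.rad2deg(np.arctan2(q[1]**2-q[0]**2,2*q[0]*q[1]))]
E
python3 - <<'E'
from gen import *
cur=state(); print(cur)
P=[tcp(0,0,216,t) for t in(96,102,108,114,120,125)]
cur=rows(cur,P)
P=[tcp(0,0,z,125) for z in(206,192,178,164,150,138,130,125,122,121,121,121)]
cur=rows(cur,P)
P=[tcp(r,a,121,125) for r,a in((8,-92),(16,-92),(24,-92),(32,-92))]+[tcp(r,a,121,a+215) for r,a in((36,-90),(40,-88),(44,-85),(48,-81),(52,-76),(54,-71),(56,-66),(56,-61))]
cur=rows(cur,P)
P=[tcp(56,a,121,a+215) for a in(-56,-51,-46,-41,-36,-31,-26,-21,-16,-13)]
cur=rows(cur,P)
E
```

```text
[np.float64(546.6925684455745), np.float64(-14.898911472059527), np.float64(216.30495121882848), np.float64(90.06830608595817)]
6
[[0.0048, 0.0002, 0.0003], [-0.0, -0.0007, -0.0], [-0.0, -0.0007, -0.0], [-0.0, -0.0007, -0.0], [-0.0, -0.0007, -0.0], [-0.0, -0.0006, -0.0]]
[[0, 0, -0.104], [0, 0, -0.105], [0, 0, -0.105], [0, 0, -0.105], [0, 0, -0.105], [0, 0, -0.087]]
12
[[0.0, 0.0, 0.01], [0.0, 0.0, 0.014], [0.0, 0.0, 0.014], [0.0, 0.0, 0.014], [0.0, 0.0, 0.014], [0.0, 0.0, 0.012], [0.0, 0.0, 0.008], [0.0, 0.0, 0.005], [0.0, 0.0, 0.003], [0.0, 0.0, 0.001], [0.0, 0.0, -0.0], [0.0, 0.0, -0.0]]
[[0, 0, -0.0], [0, 0, -0.0], [0, 0, -0.0], [0, 0, -0.0], [0, 0, -0.0], [0, 0, -0.0], [0, 0, -0.0], [0, 0, -0.0], [0, 0, -0.0], [0, 0, -0.0], [0, 0, -0.0], [0, 0, -0.0]]
12
[[-0.008, -0.0003, -0.0], [-0.008, -0.0003, -0.0], [-0.008, -0.0003, -0.0], [-0.008, -0.0003, -0.0], [-0.004, 0.0011, -0.0], [-0.004, 0.0012, -0.0], [-0.004, 0.002, -0.0], [-0.0039, 0.0029, -0.0], [-0.0038, 0.004, -0.0], [-0.0018, 0.0041, -0.0], [-0.0018, 0.0043, -0.0], [0.0002, 0.0043, -0.0]]
[[0, 0, -0.0], [0, 0, -0.0], [0, 0, -0.0], [0, 0, -0.0], [0, 0, -0.0], [0, 0, -0.035], [0, 0, -0.052], [0, 0, -0.07], [0, 0, -0.087], [0, 0, -0.087], [0, 0, -0.087], [0, 0, -0.087]]
10
[[0.0002, 0.0043, -0.0], [0.0002, 0.0043, -0.0], [0.0002, 0.0043, -0.0], [0.0002, 0.0043, -0.0], [0.0002, 0.0043, -0.0], [0.0002, 0.0043, -0.0], [0.0002, 0.0043, -0.0], [0.0002, 0.0043, -0.0], [0.0002, 0.0043, -0.0], [0.0001, 0.0026, -0.0]]
[[0, 0, -0.087], [0, 0, -0.087], [0, 0, -0.087], [0, 0, -0.087], [0, 0, -0.087], [0, 0, -0.087], [0, 0, -0.087], [0, 0, -0.087], [0, 0, -0.087], [0, 0, -0.052]]
```

Request:
play_rows --travel '[[0.0048,0.0002,0],[0,-0.0007,0],[0,-0.0007,0],[0,-0.0007,0],[0,-0.0007,0],[0,-0.0006,0],[0,0,0],[0,0,0]]' --rotation '[[0,0,-0.104],[0,0,-0.105],[0,0,-0.105],[0,0,-0.105],[0,0,-0.105],[0,0,-0.087],[0,0,0],[0,0,0]]' --grip '[0,0,0,0,0,0,0,0]'

```text
clock: 14.7
position: [543.4, -19.3, 216.8]
ee_rot: [-0.299, 0.954, 0.0, -0.001]
contact_force: [0.1, -0.5, -0.0]
gripper_width: 15.1
```

Request:
play_rows --travel '[[0,0,0.01],[0,0,0.014],[0,0,0.014],[0,0,0.014],[0,0,0.014],[0,0,0.012],[0,0,0.008],[0,0,0.005],[0,0,0.003],[0,0,0],[0,0,0]]' --rotation '[[0,0,0],[0,0,0],[0,0,0],[0,0,0],[0,0,0],[0,0,0],[0,0,0],[0,0,0],[0,0,0],[0,0,0],[0,0,0]]' --grip '[0,0,0,0,0,0,0,0,0,0,0]'

```text
clock: 15.62
position: [544.1, -18.5, 123.7]
ee_rot: [-0.301, 0.954, -0.0, 0.0]
contact_force: [0.2, 0.4, -0.1]
gripper_width: 15.5
```

```bash
python3 - <<'E'
from gen import *
print(state(), tcp(0,0,121,125)); 
s=arm.read_state(); print(s['contact_force'],s['wrist_torque'])
E
```

```text
[np.float64(544.0907721561088), np.float64(-18.494276004360636), np.float64(123.65995092247324), np.float64(124.9874584634084)] [np.float64(543.0755117121215), np.float64(-17.728246836281798), 121, 125]
[ 0.24456018  0.42600798 -0.11359202] [-0.01930602  0.02222928 -0.0067852 ]
```

Good; now the chestnut push.

Request:
play_rows --travel '[[-0.008,0.001,0.001],[-0.008,0,0.001],[-0.008,0,0],[-0.008,0,0],[-0.004,0.0011,0],[-0.004,0.0012,0],[-0.004,0.002,0],[-0.0039,0.0029,0],[-0.0038,0.004,0],[-0.0018,0.0041,0],[-0.0018,0.0043,0],[0.0002,0.0043,0]]' --rotation '[[0,0,0],[0,0,0],[0,0,0],[0,0,0],[0,0,0],[0,0,-0.035],[0,0,-0.052],[0,0,-0.07],[0,0,-0.087],[0,0,-0.087],[0,0,-0.087],[0,0,-0.087]]' --grip '[0,0,0,0,0,0,0,0,0,0,0,0]'

```text
clock: 16.62
position: [568.3, 30.1, 121.1]
ee_rot: [-0.531, 0.847, -0.0, -0.003]
contact_force: [-1.4, -4.8, 0.8]
gripper_width: 15.1
```

```bash
python3 - <<'E'
from gen import *
print(state(), tcp(56,-61,121,154)); 
s=arm.read_state(); print(s['contact_force'],s['wrist_torque'])
cur=state()
rows(cur,[tcp(56,a,121,a+215) for a in(-56,-51,-46,-41,-36,-31,-26,-21,-16,-12)]);
E
```

```text
[np.float64(568.2969747739442), np.float64(30.119663207284155), np.float64(121.05072844505682), np.float64(154.208492117412)] [np.float64(570.1871810578021), np.float64(30.447382941649895), 121, 154]
[-1.38979101 -4.75417061  0.84427062] [-2.00813775  0.6012205   0.09001498]
10
[[-0.001, 0.0028, 0.0001], [0.0002, 0.0043, -0.0], [0.0002, 0.0043, -0.0], [0.0002, 0.0043, -0.0], [0.0002, 0.0043, -0.0], [0.0002, 0.0043, -0.0], [0.0002, 0.0043, -0.0], [0.0002, 0.0043, -0.0], [0.0002, 0.0043, -0.0], [0.0001, 0.0035, -0.0]]
[[0, 0, -0.084], [0, 0, -0.087], [0, 0, -0.087], [0, 0, -0.087], [0, 0, -0.087], [0, 0, -0.087], [0, 0, -0.087], [0, 0, -0.087], [0, 0, -0.087], [0, 0, -0.07]]
```

Request:
play_rows --travel '[[0.002,0.0028,0],[0.0002,0.0043,0],[0.0002,0.0043,0],[0.0002,0.0043,0],[0.0002,0.0043,0]]' --rotation '[[0,0,-0.084],[0,0,-0.087],[0,0,-0.087],[0,0,-0.087],[0,0,-0.087]]' --grip '[0,0,0,0,0]'

```text
clock: 17.03
position: [549.3, 34.4, 121.2]
ee_rot: [-0.7, 0.714, 0.0, -0.0]
contact_force: [0.7, -0.9, 0.0]
gripper_width: 15.4
```

```bash
python3 look.py s3.png | grep -v top; python3 tilt.py | tail -9; python3 -c "
from gen import *
print(state(), tcp(53,-36,121,179))"
```

```text
side W 40 r 65.0 potang 169.0 y 12.0
side W 166 r 60.0 potang 115.0 y 55.0
17.1333 [  0.77326415  48.29949064 121.41439281] [ 0.40310551 -0.77210201  0.3721384 ] 15.480706327959942
 [ -0.1  -1.9 -58.   -1.6  36. ]
 [ -1.6  -3.3 -50.2  -1.4  24. ]
 [ -2.2  -2.  -41.4  -1.1  20. ]
 [ -2.2  -1.  -34.4  -2.2  16. ]
 [ -1.8   0.4 -26.4  -2.   19. ]
 [ -2.2  -0.2 -18.6  -1.9  21. ]
 [ -0.8   1.6 -10.3  -1.4  19. ]]
slopes dx/dz,dy/dz [-0.01351031 -2.02499989] [0.08637754 2.05396553]
17.1333 [549.2  34.3 121.4] [ 0.4 -0.8  0.4] [-0.25 -0.13 -0.01]
[np.float64(549.6214499574946), np.float64(34.369928990456174), np.float64(121.49155268992304), np.float64(178.58923625860143)] [np.float64(549.3040238053412), np.float64(32.4912227239306), 121, 179]
```

View pics/s3.png

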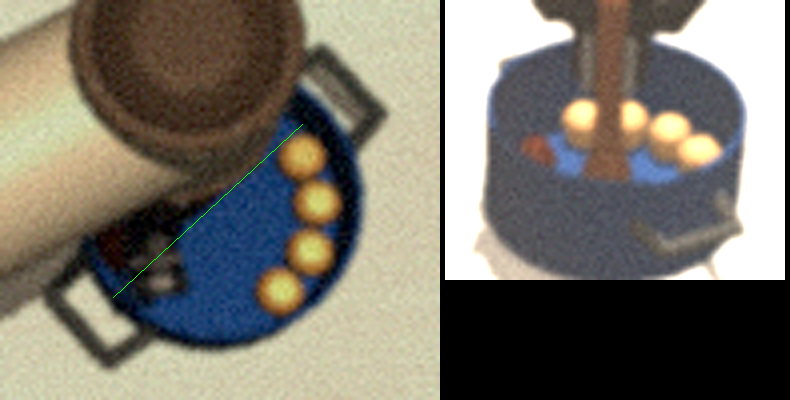

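Top view: the arm hides most of the chestnuts, and one dark nut shows near (110,240). The slope shows that the head leaned inward when it wedged outward between nuts. I'll back out, look, and then start again from the open gap and ride along the wall.

Request:
play_rows --travel '[[0.009,0,0],[0.01,0,0],[0.01,0,0],[0.008,0,0],[0,0,-0.006],[0,0,-0.014],[0,0,-0.016],[0,0,-0.016],[0,0,-0.016],[0,0,-0.016],[0,0,-0.012],[0,0,0]]' --rotation '[[0,0,0],[0,0,0],[0,0,0],[0,0,0],[0,0,0],[0,0,0],[0,0,0],[0,0,0],[0,0,0],[0,0,0],[0,0,0],[0,0,0]]' --grip '[0,0,0,0,0,0,0,0,0,0,0,0]'

```text
clock: 18.18
position: [550.3, -2.8, 220.8]
ee_rot: [-0.699, 0.715, -0.002, 0.003]
contact_force: [0.6, 0.4, -0.0]
gripper_width: 15.3
```

Request:
play_rows --travel '[[0.014,0,0],[0.026,0,0],[0.03,0,0],[0.03,0,0],[0.03,0,0],[0.03,0,0],[0.026,0,0],[0.014,0,0],[0,0,0]]' --rotation '[[0,0,0],[0,0,0],[0,0,0],[0,0,0],[0,0,0],[0,0,0],[0,0,0],[0,0,0],[0,0,0]]' --grip '[0,0,0,0,0,0,0,0,0]'

```text
clock: 18.93
position: [543.1, -205.4, 216.2]
ee_rot: [-0.697, 0.717, 0.001, -0.001]
contact_force: [-0.3, 0.7, -1.0]
gripper_width: 14.9
```

```bash
python3 look.py s4.png; python3 tilt.py; python3 -c "
from gen import *
print(state())"
```

```text
top C 84 r 58.0 potang -111.0 y -55.0
top C 87 r 53.0 potang -145.0 y -30.0
top C 371 r 52.0 potang 130.0 y 40.0
top C 165 r 58.0 potang -37.0 y -35.0
side W 35 r 66.0 potang 167.0 y 15.0
side W 35 r 67.0 potang 144.0 y 40.0
side W 88 r 64.0 potang 107.0 y 61.0
19.0333 [  -5.02278812 -189.10089625  216.46459397] [-0.81154883  0.0090429   0.232124  ] 15.230548626106296
[[-6.000e-01 -4.800e+00 -1.056e+02 -3.000e-01  2.000e+01]
 [-1.900e+00 -3.600e+00 -9.870e+01 -2.000e-01  2.700e+01]
 [-3.000e-01 -2.000e+00 -9.000e+01 -1.000e-01  3.000e+01]
 [-4.000e-01 -1.400e+00 -8.180e+01  4.000e-01  2.900e+01]
 [ 1.300e+00 -4.000e-01 -7.410e+01  8.000e-01  2.800e+01]
 [-1.000e+00 -2.400e+00 -6.570e+01  4.000e-01  4.300e+01]
 [ 1.200e+00 -2.600e+00 -5.780e+01  7.000e-01  2.800e+01]
 [-1.000e-01 -4.600e+00 -5.120e+01  1.000e+00  2.200e+01]
 [ 1.100e+00 -1.100e+00 -4.260e+01  2.000e-01  1.600e+01]
 [ 0.000e+00  2.000e-01 -3.410e+01  2.000e-01  2.300e+01]
 [ 9.000e-01  4.000e-01 -2.550e+01  8.000e-01  2.100e+01]
 [ 4.000e-01  1.300e+00 -1.790e+01  1.100e+00  1.600e+01]
 [-6.000e-01  1.000e+00 -1.000e+01 -4.000e-01  1.900e+01]]
slopes dx/dz,dy/dz [-0.01976913 -0.25304748] [0.10657744 2.88970243]
19.0333 [ 543.4 -203.1  216.5] [-0.8  0.   0.2] [ 0.05  0.   -0.02]
[np.float64(543.5715183147163), np.float64(-202.5051117630516), np.float64(216.68403580147313), np.float64(178.6511328550613)]
```

```bash
python3 - <<'E'
from gen import *
import gen
O=-17.5
cur=state()
ths=[cur[3]-6.65*i for i in range(1,21)]; g=np.array(tcp(0,0,216,ths[-1],O)); s=np.array(cur)
P=[]
f=np.interp(range(1,13),[0,2,10,12],[0,.1,.93,1.])
for i,t in enumerate(ths):
    k=f[i] if i<12 else 1
    q=s+(np.array(tcp(0,0,216,t,O))-s)*k; q[3]=t; q[2]=216; P.append(list(q))
cur=rows(cur,P[:12]); cur=rows(cur,P[12:]); print(cur)
E
```

```text
12
[[-0.0103, -0.0001, 0.0007], [-0.0102, 0.0009, -0.0], [-0.0208, 0.004, -0.0], [-0.0202, 0.006, -0.0], [-0.0193, 0.0079, -0.0], [-0.0181, 0.0096, -0.0], [-0.0168, 0.0113, -0.0], [-0.0152, 0.0127, -0.0], [-0.0135, 0.014, -0.0], [-0.0116, 0.015, -0.0], [-0.0031, 0.0041, -0.0], [-0.0024, 0.0043, -0.0]]
[[0, 0, 0.116], [0, 0, 0.116], [0, 0, 0.116], [0, 0, 0.116], [0, 0, 0.116], [0, 0, 0.116], [0, 0, 0.116], [0, 0, 0.116], [0, 0, 0.116], [0, 0, 0.116], [0, 0, 0.116], [0, 0, 0.116]]
8
[[0.0001, -0.002, -0.0], [0.0001, -0.002, -0.0], [0.0001, -0.002, -0.0], [0.0001, -0.002, -0.0], [0.0001, -0.002, -0.0], [0.0001, -0.002, -0.0], [0.0001, -0.002, -0.0], [0.0001, -0.002, -0.0]]
[[0, 0, 0.116], [0, 0, 0.116], [0, 0, 0.116], [0, 0, 0.116], [0, 0, 0.116], [0, 0, 0.116], [0, 0, 0.116], [0, 0, 0.116]]
[np.float64(560.9141940045139), np.float64(-26.23294520617941), np.float64(216.0), np.float64(45.65113285506129)]
```

Request:
play_rows --travel '[[-0.0103,0,0],[-0.0102,0.0009,0],[-0.0208,0.004,0],[-0.0202,0.006,0],[-0.0193,0.0079,0],[-0.0181,0.0096,0],[-0.0168,0.0113,0],[-0.0152,0.0127,0],[-0.0135,0.014,0],[-0.0116,0.015,0],[-0.0031,0.0041,0],[-0.0024,0.0043,0]]' --rotation '[[0,0,0.116],[0,0,0.116],[0,0,0.116],[0,0,0.116],[0,0,0.116],[0,0,0.116],[0,0,0.116],[0,0,0.116],[0,0,0.116],[0,0,0.116],[0,0,0.116],[0,0,0.116]]' --grip '[0,0,0,0,0,0,0,0,0,0,0,0]'

```text
clock: 20.08
position: [565.5, -9.1, 217.2]
ee_rot: [-0.077, 0.997, 0.0, -0.0]
contact_force: [-1.1, -0.2, -0.8]
gripper_width: 15.5
```

Request:
play_rows --travel '[[0,-0.002,0],[0,-0.002,0],[0,-0.002,0],[0,-0.002,0],[0,-0.002,0],[0,-0.002,0],[0,-0.002,0],[0,-0.002,0],[0,0,0],[0,0,0]]' --rotation '[[0,0,0.116],[0,0,0.116],[0,0,0.116],[0,0,0.116],[0,0,0.116],[0,0,0.116],[0,0,0.116],[0,0,0.116],[0,0,0],[0,0,0]]' --grip '[0,0,0,0,0,0,0,0,0,0]'

```text
clock: 20.92
position: [561.7, -25.6, 217.3]
ee_rot: [0.375, 0.927, 0.0, -0.0]
contact_force: [0.8, -0.7, -0.8]
gripper_width: 15.4
```

```bash
cat > headpos.py <<'E'
from m import *
def head(zb=-110,zt=-72):
    # head centre from side camera: midpoint of visible silhouette at head heights, pushed back by radius along view
    s=arm.read_state(); S=grab('side');P=cloud(S);I=S['image'].astype(int);X=P-s['position']
    m=(I[...,2]>I[...,0]+12)&(np.hypot(X[...,0],X[...,1])<60)&(X[...,2]>zb)&(X[...,2]<zt)
    c,r,n=rfit(X[m][:,:2]); q=X[m]; mx=(np.percentile(q[:,0],1)+np.percentile(q[:,0],99))/2
    print('fit',c,r,n,'midx',mx.round(1),'front y',np.percentile(q[:,1],97).round(1),'z',q[:,2].mean().round(1),'clk',s['clock'])
head()
E
python3 headpos.py; python3 - <<'E'
from gen import *
O=-17.5
cur=state(); print(cur)
cur=rows(cur,[tcp(0,0,z,46,O) for z in(206,192,178,164,150,138,130,125,122,121)])
cur=rows(cur,[tcp(r,-79,121,46,O) for r in(8,17,26,35,44,50,54,57)])
E
```

```text
fit [-11.8  12.7] 13.6 113 midx -12.2 front y 27.7 z -89.7 clk 20.9167
[np.float64(561.8187950187082), np.float64(-25.704670132230547), np.float64(217.34669297981685), np.float64(45.97591010269412)]
10
[[0.0003, -0.0009, 0.0113], [0.0, 0.0, 0.014], [0.0, 0.0, 0.014], [0.0, 0.0, 0.014], [0.0, 0.0, 0.014], [0.0, 0.0, 0.012], [0.0, 0.0, 0.008], [0.0, 0.0, 0.005], [0.0, 0.0, 0.003], [0.0, 0.0, 0.001]]
[[0, 0, -0.0], [0, 0, -0.0], [0, 0, -0.0], [0, 0, -0.0], [0, 0, -0.0], [0, 0, -0.0], [0, 0, -0.0], [0, 0, -0.0], [0, 0, -0.0], [0, 0, -0.0]]
8
[[-0.0, 0.008, -0.0], [-0.0, 0.009, -0.0], [-0.0, 0.009, -0.0], [-0.0, 0.009, -0.0], [-0.0, 0.009, -0.0], [-0.0, 0.006, -0.0], [-0.0, 0.004, -0.0], [-0.0, 0.003, -0.0]]
[[0, 0, -0.0], [0, 0, -0.0], [0, 0, -0.0], [0, 0, -0.0], [0, 0, -0.0], [0, 0, -0.0], [0, 0, -0.0], [0, 0, -0.0]]
```

Request:
play_rows --travel '[[0,-0.001,0.011],[0,0,0.014],[0,0,0.014],[0,0,0.014],[0,0,0.014],[0,0,0.012],[0,0,0.008],[0,0,0.005],[0,0,0.003],[0,0,0.001],[0,0,0]]' --rotation '[[0,0,0],[0,0,0],[0,0,0],[0,0,0],[0,0,0],[0,0,0],[0,0,0],[0,0,0],[0,0,0],[0,0,0],[0,0,0]]' --grip '[0,0,0,0,0,0,0,0,0,0,0]'

```text
clock: 21.88
position: [561.5, -27.1, 121.6]
ee_rot: [0.376, 0.926, 0.0, 0.0]
contact_force: [-0.3, -0.6, -0.3]
gripper_width: 15.2
```

Request:
play_rows --travel '[[0,0.008,0],[0,0.009,0],[0,0.009,0],[0,0.009,0],[0,0.009,0],[0,0.006,0],[0,0.004,0],[0,0.003,0],[0,0,0]]' --rotation '[[0,0,0],[0,0,0],[0,0,0],[0,0,0],[0,0,0],[0,0,0],[0,0,0],[0,0,0],[0,0,0]]' --grip '[0,0,0,0,0,0,0,0,0]'

```text
clock: 22.63
position: [601.3, 14.1, 121.1]
ee_rot: [0.376, 0.926, -0.0, -0.0]
contact_force: [0.1, 0.5, -0.3]
gripper_width: 15.2
```

```bash
python3 - <<'E'
from gen import *
O=-17.5
cur=state(); print(cur,tcp(57,-79,121,46,O)); s=arm.read_state(); print(s['contact_force'],s['wrist_torque'])
al=list(range(-74,-10,5))+[-10]
cur=rows(cur,[tcp(57,a,121,a+125,O) for a in al[:8]])
cur=rows(cur,[tcp(57,a,121,a+125,O) for a in al[8:]])
E
```

```text
[np.float64(601.317501365474), np.float64(14.061759622071529), np.float64(121.12312777482619), np.float64(45.78073534795433)] [np.float64(600.6554759116883), np.float64(14.776677489469325), 121, 46]
[ 0.06907381  0.51936121 -0.29483316] [ 0.00954329 -0.03844395 -0.02178181]
8
[[0.006, 0.0013, 0.0001], [0.005, 0.0013, -0.0], [0.005, 0.0013, -0.0], [0.005, 0.0013, -0.0], [0.005, 0.0013, -0.0], [0.005, 0.0013, -0.0], [0.005, 0.0013, -0.0], [0.005, 0.0013, -0.0]]
[[0, 0, -0.091], [0, 0, -0.087], [0, 0, -0.087], [0, 0, -0.087], [0, 0, -0.087], [0, 0, -0.087], [0, 0, -0.087], [0, 0, -0.087]]
6
[[0.005, 0.0013, -0.0], [0.005, 0.0013, -0.0], [0.005, 0.0013, -0.0], [0.005, 0.0013, -0.0], [0.005, 0.0013, -0.0], [0.004, 0.0011, -0.0]]
[[0, 0, -0.087], [0, 0, -0.087], [0, 0, -0.087], [0, 0, -0.087], [0, 0, -0.087], [0, 0, -0.07]]
```

Request:
play_rows --travel '[[0.006,0.0013,0],[0.005,0.0013,0],[0.005,0.0013,0],[0.005,0.0013,0],[0.005,0.0013,0],[0.005,0.0013,0],[0.005,0.0013,0],[0.005,0.0013,0]]' --rotation '[[0,0,-0.091],[0,0,-0.087],[0,0,-0.087],[0,0,-0.087],[0,0,-0.087],[0,0,-0.087],[0,0,-0.087],[0,0,-0.087]]' --grip '[0,0,0,0,0,0,0,0]'

```text
clock: 23.3
position: [569.7, 40.9, 121.5]
ee_rot: [0.034, 0.999, 0.0, 0.0]
contact_force: [1.7, -1.7, -0.7]
gripper_width: 15.1
```

```bash
python3 tilt.py; python3 - <<'E'
from gen import *
O=-17.5
cur=state(); print(cur,tcp(57,-39,121,86,O))
cur=rows(cur,[tcp(57,a,121,a+125,O) for a in (-34,-29,-24,-19,-14,-10)])
E
```

```text
[[-11.4   9.9 -49.4 -11.5  20. ]
 [-11.8   9.2 -42.4 -11.4  18. ]
 [-10.4   9.5 -34.1  -9.8  20. ]
 [-10.1   8.4 -26.7  -9.6  24. ]
 [ -9.    8.4 -18.4  -9.   24. ]
 [ -8.7   8.5 -10.3  -8.7  24. ]]
slopes dx/dz,dy/dz [ 0.08068635 -7.78557846] [-0.03702957  7.84916701]
23.3 [569.7  40.9 121.5] [ 1.7 -1.7 -0.7] [-0.44 -0.83  0.02]
[np.float64(569.0699952265456), np.float64(41.05563102375508), np.float64(121.67653260773473), np.float64(86.2740439419758)] [np.float64(569.93272520651), np.float64(41.63338633654161), 121, 86]
6
[[0.0042, 0.002, 0.0007], [0.005, 0.0013, -0.0], [0.005, 0.0013, -0.0], [0.005, 0.0013, -0.0], [0.005, 0.0013, -0.0], [0.004, 0.0011, -0.0]]
[[0, 0, -0.082], [0, 0, -0.087], [0, 0, -0.087], [0, 0, -0.087], [0, 0, -0.087], [0, 0, -0.07]]
```

Request:
play_rows --travel '[[0.005,0.0015,0],[0.005,0.0013,0],[0.005,0.0013,0],[0.005,0.0013,0],[0.005,0.0013,0],[0.005,0.0013,0],[0.004,0.001,0],[0,0,0]]' --rotation '[[0,0,-0.082],[0,0,-0.087],[0,0,-0.087],[0,0,-0.087],[0,0,-0.087],[0,0,-0.087],[0,0,-0.07],[0,0,0]]' --grip '[0,0,0,0,0,0,0,0]'

```text
clock: 24.02
position: [534.6, 43.5, 121.5]
ee_rot: [-0.254, 0.967, 0.0, -0.0]
contact_force: [-0.2, 0.4, -0.5]
gripper_width: 15.2
```

```bash
python3 tilt.py|tail -9; python3 - <<'E'
from gen import *
print(state(),(np.array(state()[:2])-C))
E
python3 look.py s5.png
```

```text
[[-10.9   2.2 -49.3 -11.   21. ]
 [-10.6   2.5 -41.5  -9.5  22. ]
 [-10.2   1.4 -34.2  -9.2  24. ]
 [ -9.7   3.3 -25.8  -8.9  25. ]
 [ -8.5   3.1 -17.8  -8.3  25. ]
 [ -9.4   4.9 -10.1  -9.5  23. ]]
slopes dx/dz,dy/dz [ 0.05316021 -8.29573612] [0.06461647 4.82857069]
24.0167 [534.6  43.5 121.5] [-0.2  0.4 -0.5] [-0.01 -0.01 -0.04]
[np.float64(534.9638869931792), np.float64(43.55906685297349), np.float64(121.49926160681994), np.float64(119.32254036548176)] [-13.43611301  57.55906685]
top W 50 r 64.0 potang 170.0 y 12.0
top W 97 r 66.0 potang -45.0 y -47.0
top W 49 r 63.0 potang 144.0 y 37.0
top W 55 r 61.0 potang 117.0 y 55.0
top W 56 r 60.0 potang 90.0 y 60.0
top C 1465 r 25.0 potang -91.0 y -25.0
top C 59 r 55.0 potang 154.0 y 24.0
top C 36 r 62.0 potang 109.0 y 58.0
top C 21 r 62.0 potang 82.0 y 61.0
side W 98 r 62.0 potang 160.0 y 21.0
side W 106 r 63.0 potang 104.0 y 61.0
24.1667 [-12.98281292  57.68778901 121.39974498] [ 0.1035408  -0.02645424 -0.51537318] 15.480694067064258
```

View pics/s5.png

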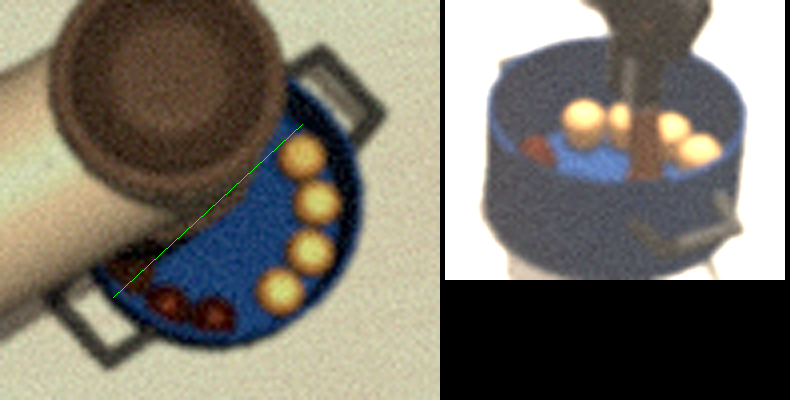

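Top view: the two pushed chestnuts, at (170,303) and (213,316), are clearly on the walnut side. I'll keep pushing the same chain so that it carries the walnuts past the other handle.

```bash
python3 - <<'E'
from gen import *
O=-14
cur=state(); h=np.array(cur[:2])-C+O*-1*np.array([np.cos(np.deg2rad(cur[3]+90)),np.sin(np.deg2rad(cur[3]+90))]); print(np.hypot(*h),np.rad2deg(np.arctan2(h[1],h[0])-AX))
cur=rows(cur,[tcp(57,a,121,a+125,O) for a in range(0,60,5)])
E
```

```text
56.72499552127249 -8.540049867056984
12
[[0.0085, 0.0015, 0.0004], [0.005, 0.001, -0.0], [0.005, 0.001, -0.0], [0.005, 0.001, -0.0], [0.005, 0.001, -0.0], [0.005, 0.001, -0.0], [0.005, 0.001, -0.0], [0.005, 0.001, -0.0], [0.005, 0.001, -0.0], [0.005, 0.001, -0.0], [0.005, 0.001, -0.0], [0.005, 0.001, -0.0]]
[[0, 0, -0.099], [0, 0, -0.087], [0, 0, -0.087], [0, 0, -0.087], [0, 0, -0.087], [0, 0, -0.087], [0, 0, -0.087], [0, 0, -0.087], [0, 0, -0.087], [0, 0, -0.087], [0, 0, -0.087], [0, 0, -0.087]]
```

Request:
play_rows --travel '[[0.0085,0.0015,0],[0.005,0.001,0],[0.005,0.001,0],[0.005,0.001,0],[0.005,0.001,0],[0.005,0.001,0],[0.005,0.001,0]]' --rotation '[[0,0,-0.099],[0,0,-0.087],[0,0,-0.087],[0,0,-0.087],[0,0,-0.087],[0,0,-0.087],[0,0,-0.087]]' --grip '[0,0,0,0,0,0,0]'

```text
clock: 24.75
position: [503.7, 23.4, 121.6]
ee_rot: [-0.539, 0.842, -0.0, 0.001]
contact_force: [1.4, 1.7, -0.2]
gripper_width: 15.3
```

```bash
python3 tilt.py|tail -9; python3 look.py s6.png;  python3 - <<'E'
from gen import *
O=-12
cur=state(); h=np.array(cur[:2])-C+O*-1*np.array([np.cos(np.deg2rad(cur[3]+90)),np.sin(np.deg2rad(cur[3]+90))]); a=np.rad2deg(np.arctan2(h[1],h[0])-AX); print(cur,np.hypot(*h),a)
cur=rows(cur,[tcp(57,a+5*i,121,a+5*i+125,O) for i in range(1,9)])
E
```

```text
[ -3.1  -4.1 -56.9 -13.7  23. ]
 [ -7.8  -3.8 -50.5 -15.7  27. ]
 [ -5.3  -0.7 -41.4  -5.3  20. ]
 [ -5.2  -1.  -33.9  -4.9  25. ]
 [ -3.6  -0.2 -25.5  -4.2  19. ]
 [ -4.5   0.1 -17.8  -3.7  24. ]
 [ -2.7   1.6  -9.8  -3.2  20. ]]
slopes dx/dz,dy/dz [ 0.0439855  -3.10622125] [0.11439032 2.69698687]
24.75 [503.7  23.4 121.6] [ 1.4  1.7 -0.2] [ 0.74 -0.52  0.03]
top W 122 r 66.0 potang -53.0 y -53.0
top W 211 r 58.0 potang 7.0 y 7.0
top C 2379 r 16.0 potang 178.0 y 1.0
side W 230 r 57.0 potang 153.0 y 26.0
24.9 [-45.03004369  37.13247767 121.59429635] [ 0.80862215  0.61541519 -0.01709249] 14.97823921785887
[np.float64(503.3699563053477), np.float64(23.132477668105142), np.float64(121.59429634770424), np.float64(154.87500913945973)] 56.59093966308942 27.44341582048239
8
[[0.005, 0.0009, 0.0006], [0.005, 0.0008, -0.0], [0.005, 0.0008, -0.0], [0.005, 0.0008, -0.0], [0.005, 0.0008, -0.0], [0.005, 0.0008, -0.0], [0.005, 0.0008, -0.0], [0.005, 0.0008, -0.0]]
[[0, 0, -0.045], [0, 0, -0.087], [0, 0, -0.087], [0, 0, -0.087], [0, 0, -0.087], [0, 0, -0.087], [0, 0, -0.087], [0, 0, -0.087]]
```

Request:
play_rows --travel '[[0.005,0.0009,0],[0.005,0.0008,0],[0.005,0.0008,0],[0.005,0.0008,0]]' --rotation '[[0,0,-0.045],[0,0,-0.087],[0,0,-0.087],[0,0,-0.087]]' --grip '[0,0,0,0]'

```text
clock: 25.23
position: [493.0, 5.6, 121.2]
ee_rot: [-0.66, 0.751, 0.0, -0.0]
contact_force: [0.2, 1.3, 1.0]
gripper_width: 15.2
```

```bash
python3 tilt.py|tail -9; python3 headpos.py; python3 look.py s7.png|grep side;  python3 - <<'E'
from gen import *
O=-10
cur=state(); h=np.array(cur[:2])-C+O*-1*np.array([np.cos(np.deg2rad(cur[3]+90)),np.sin(np.deg2rad(cur[3]+90))]); a=np.rad2deg(np.arctan2(h[1],h[0])-AX); print(cur,np.hypot(*h),a)
cur=rows(cur,[tcp(57,a+5*i,121,a+5*i+125,O) for i in range(1,6)])
E
```

```text
[ -1.7  -2.8 -58.1  -7.2  34. ]
 [ -6.1  -6.2 -50.2  -8.4  28. ]
 [ -3.3  -1.3 -41.8  -8.5  20. ]
 [ -1.   -0.6 -34.   -1.   19. ]
 [ -2.3   0.  -25.9  -1.7  22. ]
 [ -1.7   0.9 -17.5  -2.1  17. ]
 [ -2.    1.8 -10.4  -1.4  18. ]]
slopes dx/dz,dy/dz [ 0.04169512 -1.17208761] [0.13087905 3.29195062]
25.2333 [493.    5.6 121.2] [0.2 1.3 1. ] [0.77 0.08 0.02]
fit [ 12.9 -18.6] 37.5 17 midx -4.0 front y 51.6 z -93.3 clk 25.2833
side W 260 r 55.0 potang 167.0 y 13.0
[np.float64(493.275204056343), np.float64(5.422481617954952), np.float64(121.25784118364174), np.float64(172.38733433997209)] 57.24511922466284 45.53662078325641
5
[[0.005, 0.0003, 0.0003], [0.005, 0.0007, -0.0], [0.005, 0.0007, -0.0], [0.005, 0.0007, -0.0], [0.005, 0.0007, -0.0]]
[[0, 0, -0.055], [0, 0, -0.087], [0, 0, -0.087], [0, 0, -0.087], [0, 0, -0.087]]
```

Request:
play_rows --travel '[[0.005,0.0003,0],[0.005,0.0007,0],[0.005,0.0007,0],[0.005,0.0007,0],[0,0,0]]' --rotation '[[0,0,-0.055],[0,0,-0.087],[0,0,-0.087],[0,0,-0.087],[0,0,0]]' --grip '[0,0,0,0,0]'

```text
clock: 25.85
position: [490.2, -14.7, 121.2]
ee_rot: [0.77, -0.639, -0.0, 0.0]
contact_force: [-0.1, 1.0, -0.4]
gripper_width: 15.0
```

```bash
python3 tilt.py|tail -9; python3 look.py s8.png|grep side;  python3 - <<'E'
from gen import *
O=-12
cur=state(); h=np.array(cur[:2])-C+O*-1*np.array([np.cos(np.deg2rad(cur[3]+90)),np.sin(np.deg2rad(cur[3]+90))]); a=np.rad2deg(np.arctan2(h[1],h[0])-AX); print(cur,np.hypot(*h),a)
cur=rows(cur,[tcp(57,a-7,121,cur[3],O)]+[tcp(r,a-8,121,cur[3],O) for r in(48,36,24,12,0)])
E
```

```text
[ -0.   -1.1 -58.5  -3.4  41. ]
 [ -3.1  -4.2 -50.1  -5.5  29. ]
 [ -2.3  -2.5 -42.4  -5.9  22. ]
 [  1.5  -2.4 -34.2   1.5  21. ]
 [  1.3  -0.8 -26.2   1.8  18. ]
 [  0.1   0.4 -18.3  -0.1  16. ]
 [ -0.4   0.6 -10.7  -0.5  23. ]]
slopes dx/dz,dy/dz [0.04000259 0.96366247] [0.07112338 1.036842  ]
25.85 [490.2 -14.7 121.2] [-0.1  1.  -0.4] [0.31 0.01 0.08]
side W 211 r 58.0 potang 178.0 y 2.0
side C 69 r 54.0 potang 115.0 y 49.0
[np.float64(490.2638640621205), np.float64(-14.566076328927297), np.float64(121.17942841948634), np.float64(-169.46008338521122)] 57.29104972282486 -292.43732906507967
6
[[-0.007, -0.0005, 0.0002], [-0.0, -0.009, -0.0], [0.0013, -0.0119, -0.0], [0.0013, -0.0119, -0.0], [0.0013, -0.0119, -0.0], [0.0013, -0.0119, -0.0]]
[[0, 0, -0.0], [0, 0, -0.0], [0, 0, -0.0], [0, 0, -0.0], [0, 0, -0.0], [0, 0, -0.0]]
```

View pics/s8.png

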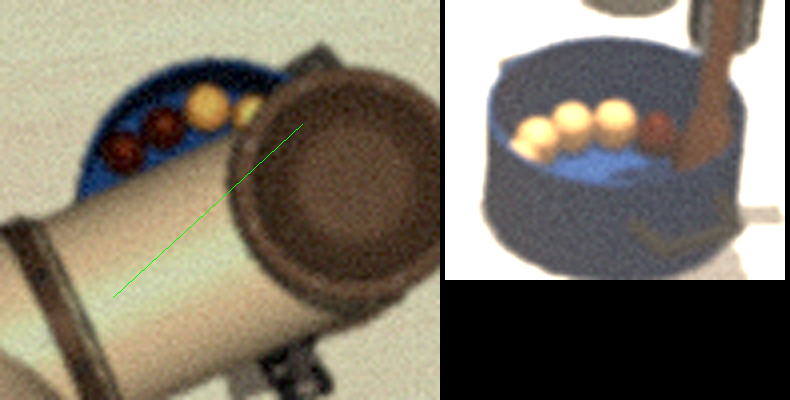

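Side and top views: two walnuts, at (207,108) and (250,112) in the top crop, are now well on the chestnut side, and a chestnut is on the walnut side. I'll back off, lift and return to the jar.

Request:
play_rows --travel '[[-0.007,-0.0005,0],[0,-0.009,0],[0.0013,-0.012,0],[0.0013,-0.012,0],[0.0013,-0.012,0],[0.0013,-0.012,0],[0,0,0]]' --rotation '[[0,0,0],[0,0,0],[0,0,0],[0,0,0],[0,0,0],[0,0,0],[0,0,0]]' --grip '[0,0,0,0,0,0,0]'

```text
clock: 26.58
position: [549.3, -1.5, 121.3]
ee_rot: [0.77, -0.638, 0.001, -0.001]
contact_force: [0.6, -0.2, -1.0]
gripper_width: 15.3
```

Request:
play_rows --travel '[[0,0,-0.006],[0,0,-0.014],[0,0,-0.016],[0,0,-0.016],[0,0,-0.016],[0,0,-0.016],[0,0,-0.014],[0,0,0]]' --rotation '[[0,0,0],[0,0,0],[0,0,0],[0,0,0],[0,0,0],[0,0,0],[0,0,0],[0,0,0]]' --grip '[0,0,0,0,0,0,0,0]'

```text
clock: 27.25
position: [547.6, -1.9, 223.0]
ee_rot: [0.77, -0.638, 0.002, -0.002]
contact_force: [0.6, -0.8, -0.4]
gripper_width: 15.1
```

```bash
python3 tilt.py; python3 headpos.py;python3 - <<'E'
from gen import *
cur=state(); cur[3]%=360; print(cur)
J=np.array([564.4,-264.4]); cur2=cur.copy(); g=[J[0],J[1]+15,218,cur[3]]
f=np.interp(range(1,12),[0,2,9,11],[0,.12,.9,1.])
rows(cur,[list(np.array(cur)+(np.array(g)-cur)*k) for k in f])
E
```

```text
[[ 3.300e+00 -2.700e+00 -1.056e+02  3.300e+00  2.700e+01]
 [ 1.500e+00 -3.200e+00 -9.840e+01  1.900e+00  3.400e+01]
 [ 3.100e+00 -2.200e+00 -9.020e+01  2.200e+00  3.400e+01]
 [ 1.200e+00 -1.200e+00 -8.210e+01  2.500e+00  3.900e+01]
 [ 9.000e-01 -1.200e+00 -7.410e+01  2.100e+00  4.100e+01]
 [ 1.700e+00 -1.600e+00 -6.560e+01  1.500e+00  4.600e+01]
 [ 4.000e-01 -2.800e+00 -5.830e+01  1.000e+00  4.100e+01]
 [ 3.000e-01 -2.700e+00 -5.030e+01  1.600e+00  2.600e+01]
 [ 1.300e+00 -2.500e+00 -4.210e+01  1.000e+00  2.600e+01]
 [ 1.100e+00 -2.300e+00 -3.440e+01  1.400e+00  2.400e+01]
 [-2.000e-01 -2.000e-01 -2.580e+01 -7.000e-01  2.300e+01]
 [-7.000e-01  5.000e-01 -1.780e+01 -5.000e-01  2.200e+01]
 [ 0.000e+00  6.000e-01 -1.040e+01 -1.000e-01  2.600e+01]]
slopes dx/dz,dy/dz [-0.0218256  -0.42208736] [0.0845806 1.5412331]
27.25 [547.6  -1.9 223. ] [ 0.6 -0.8 -0.4] [ 0.04  0.03 -0.  ]
fit [  1.6 -12.2] 14.0 105 midx 2.0 front y 3.2 z -90.3 clk 27.3
[np.float64(545.8643523398277), np.float64(-2.012929699268229), np.float64(219.5734428743818), np.float64(190.6940001920815)]
11
[[0.0148, 0.0017, 0.0001], [0.0148, 0.0017, 0.0001], [0.0275, 0.0031, 0.0002], [0.0275, 0.0031, 0.0002], [0.0275, 0.0031, 0.0002], [0.0275, 0.0031, 0.0002], [0.0275, 0.0031, 0.0002], [0.0275, 0.0031, 0.0002], [0.0275, 0.0031, 0.0002], [0.0123, 0.0014, 0.0001], [0.0123, 0.0014, 0.0001]]
[[0, 0, -0.0], [0, 0, -0.0], [0, 0, -0.0], [0, 0, -0.0], [0, 0, -0.0], [0, 0, -0.0], [0, 0, -0.0], [0, 0, -0.0], [0, 0, -0.0], [0, 0, -0.0], [0, 0, -0.0]]
```

Request:
play_rows --travel '[[0.0148,0.0017,0],[0.0148,0.0017,0],[0.0275,0.0031,0],[0.0275,0.0031,0],[0.0275,0.0031,0],[0.0275,0.0031,0],[0.0275,0.0031,0],[0.0275,0.0031,0],[0.0275,0.0031,0],[0.0123,0.0014,0],[0.0123,0.0014,0],[0,0,0]]' --rotation '[[0,0,0],[0,0,0],[0,0,0],[0,0,0],[0,0,0],[0,0,0],[0,0,0],[0,0,0],[0,0,0],[0,-0.04,0],[0,-0.035,0],[0,0,0]]' --grip '[0,0,0,0,0,0,0,0,0,0,0,0]'

```text
clock: 28.35
position: [564.2, -252.3, 216.5]
ee_rot: [0.768, -0.639, -0.031, -0.024]
contact_force: [1.6, 0.3, -0.4]
gripper_width: 15.2
```

Request:
play_rows --travel '[[0,0,0],[0,0,0]]' --rotation '[[0,0,0],[0,0,0]]' --grip '[0,0]'

```text
clock: 28.52
position: [564.1, -249.2, 217.5]
ee_rot: [0.769, -0.638, -0.03, -0.023]
contact_force: [-0.5, -0.1, -0.4]
gripper_width: 15.1
```

```bash
python3 tilt.py; python3 headpos.py; python3 look.py s9.png; python3 - <<'E'
from gen import *
from scipy.spatial.transform import Rotation as Ro
s=arm.read_state(); R=Ro.from_quat(s['ee_rot']).as_matrix(); print('world down in tool',R.T@[0,0,-1],'world x',R.T@[1,0,0],'world y',R.T@[0,1,0],s['position'])
E
```

```text
[[ 0.00e+00  2.90e+00 -1.06e+02  1.00e-01  2.10e+01]
 [ 8.00e-01  4.10e+00 -9.85e+01  6.00e-01  2.70e+01]
 [-7.00e-01  4.10e+00 -9.02e+01  7.00e-01  2.80e+01]
 [ 5.00e-01  4.70e+00 -8.18e+01  1.20e+00  2.70e+01]
 [ 1.50e+00  4.50e+00 -7.36e+01  2.10e+00  3.00e+01]
 [ 1.90e+00  4.00e+00 -6.59e+01  2.30e+00  3.20e+01]
 [ 2.20e+00  2.50e+00 -5.83e+01  2.80e+00  3.00e+01]
 [ 1.70e+00  2.10e+00 -5.05e+01  1.30e+00  1.90e+01]
 [ 2.10e+00  6.00e-01 -4.26e+01  2.50e+00  2.30e+01]
 [ 1.90e+00  1.20e+00 -3.40e+01  2.70e+00  1.90e+01]
 [ 1.60e+00  2.20e+00 -2.59e+01  1.30e+00  1.80e+01]
 [ 2.10e+00  1.40e+00 -1.75e+01  2.20e+00  1.90e+01]
 [ 7.00e-01  7.00e-01 -1.04e+01  1.10e+00  1.60e+01]]
slopes dx/dz,dy/dz [-0.01841351  1.10704987] [-0.02200973  0.78824626]
28.5167 [ 564.1 -249.2  217.5] [-0.5 -0.1 -0.4] [-0.18 -0.04 -0.  ]
fit [ 1.5 -3.8] 11.8 71 midx 0.7 front y 10.7 z -90.3 clk 28.5667
top W 56 r 63.0 potang -132.0 y -47.0
top W 53 r 63.0 potang -158.0 y -24.0
top W 21 r 59.0 potang -179.0 y -1.0
top C 578 r 26.0 potang 172.0 y 4.0
side W 133 r 62.0 potang -170.0 y -11.0
side W 32 r 66.0 potang 151.0 y 32.0
side C 142 r 58.0 potang 112.0 y 53.0
28.7167 [  16.37776651 -234.69025954  218.82348459] [ 0.26742445 -0.1061354  -0.70162626] 15.096683931807085
world down in tool [ 7.49145941e-02 -2.60730357e-04  9.97189920e-01] world x [ 0.18675749 -0.98230215 -0.01428713] world y [-0.97954553 -0.187303    0.07354007] [ 564.77776651 -248.69025954  218.82348459]
```

Request:
play_rows --travel '[[0.008,0.0036,-0.0006],[0,0,0],[0.0008,0,0.01],[0.0012,0,0.016],[0.0012,0,0.016],[0.0012,0,0.016],[0.0012,0,0.016],[0.0009,0,0.012],[0.0006,0,0.007],[0.0003,0,0.003],[0,0,0],[0,0,0]]' --rotation '[[0,0,0],[0,0,0],[0,0,0],[0,0,0],[0,0,0],[0,0,0],[0,0,0],[0,0,0],[0,0,0],[0,0,0],[0,0,0],[0,0,0]]' --grip '[0,0,0,0,0,0,0,0,0,0,0,0]'

```text
clock: 29.72
position: [563.2, -258.6, 123.0]
ee_rot: [0.77, -0.637, -0.028, -0.024]
contact_force: [0.6, 0.5, -0.3]
gripper_width: 15.2
```

Request:
play_rows --travel '[[0,0,0.001],[0,0,0.001],[0,0,0]]' --rotation '[[0,0,0],[0,0,0],[0,0,0]]' --grip '[0,0,0]'

```text
clock: 29.97
position: [563.0, -258.3, 121.0]
ee_rot: [0.769, -0.638, -0.028, -0.024]
contact_force: [0.1, 0.4, -1.4]
gripper_width: 15.2
```

Request:
play_rows --travel '[[0,0,0.001],[0,0,0.001],[0,0,0.001],[0,0,0]]' --rotation '[[0,0,0],[0,0,0],[0,0,0],[0,0,0]]' --grip '[0,0,0,0]'

```text
clock: 30.3
position: [562.6, -258.0, 117.3]
ee_rot: [0.769, -0.638, -0.029, -0.024]
contact_force: [-0.0, -0.4, -0.4]
gripper_width: 15.3
```

Request:
play_rows --travel '[[0,0,0.001],[0,0,0],[0,0,0],[0,0,0],[0,0,0],[0,0,0],[0,0,-0.006],[0,0,-0.012],[0,0,-0.02],[0,0,-0.025],[0,0,-0.025],[0,0,-0.02]]' --rotation '[[0,0,0],[0,0,0],[0,0,0],[0,0,0],[0,0,0],[0,0,0],[0,0,0],[0,0,0],[0,0,0],[0,0,0],[0,0,0],[0,0,0]]' --grip '[0,0,0.2,0.4,0.6,0.6,0.6,0.6,0.6,0.6,0.6,0.6]'

```text
clock: 31.3
position: [564.7, -266.4, 227.0]
ee_rot: [0.77, -0.637, -0.028, -0.024]
contact_force: [0.1, -0.4, 0.8]
gripper_width: 51.4
```

```bash
python3 - <<'E'
from gen import *
from m import *
from scipy.spatial.transform import Rotation as Ro
s=arm.read_state(); R=Ro.from_quat(s['ee_rot']).as_matrix(); print(state(),'down in tool',(R.T@[0,0,-1]).round(3),s['gripper_width'])
S=grab('side');P=cloud(S);I=S['image'].astype(int)
for z in range(80,180,12):
    m=(I[...,2]>I[...,0]+12)&(abs(P[...,0]-564)<35)&(abs(P[...,1]+264)<35)&(P[...,2]>z)&(P[...,2]<z+12)
    if m.sum()>5: print(P[m].mean(0).round(1))
E
python3 look.py s10.png
```

```text
[np.float64(564.6839492645546), np.float64(-266.40884836572), np.float64(226.9867130201783), np.float64(-169.27096709501015)] down in tool [0.073 0.002 0.997] 51.40349284165978
[ 563.5 -256.9   85.5]
[ 565.  -257.6   97.3]
[ 566.  -258.8  110.3]
[ 564.7 -257.3  122.2]
[ 566.1 -257.9  133.4]
[ 566.8 -255.8  146.8]
[ 566.1 -256.2  159.1]
[ 567.  -259.5  170.9]
top W 55 r 63.0 potang -132.0 y -47.0
top W 54 r 63.0 potang -158.0 y -24.0
top W 55 r 63.0 potang 177.0 y 3.0
top C 233 r 50.0 potang -101.0 y -49.0
top C 265 r 57.0 potang 123.0 y 48.0
side W 193 r 59.0 potang 178.0 y 2.0
side C 110 r 55.0 potang 113.0 y 51.0
31.45 [  16.80126108 -252.38796163  226.93802883] [0.17483714 0.31310522 0.09398165] 51.421718202672665
```

View pics/s10.png

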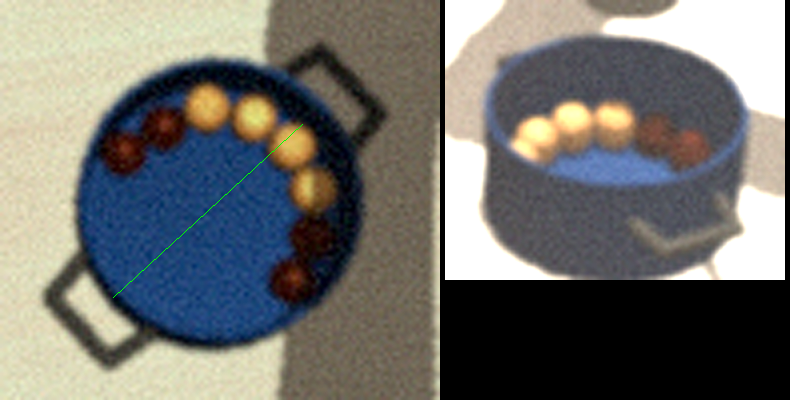

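```bash
python3 - <<'E'
import numpy as np, json
from gen import *
# knob (519,288.8)
cur=state(); cur[3]=190.7
g=np.array([518.8,289.2,227,190.7]); f=np.interp(range(1,23),[0,3,19,22],[0,.07,.93,1.])
P=[list(np.array(cur)+(g-cur)*k) for k in f]
c=rows(cur,P[:11]); rows(c,P[11:])
E
```

```text
11
[[-0.0129, -0.0013, -0.0], [-0.0129, -0.0013, -0.0], [-0.0129, -0.0013, -0.0], [-0.0298, -0.0031, -0.0], [-0.0298, -0.0031, -0.0], [-0.0298, -0.0031, -0.0], [-0.0298, -0.0031, -0.0], [-0.0298, -0.0031, -0.0], [-0.0298, -0.0031, -0.0], [-0.0298, -0.0031, -0.0], [-0.0298, -0.0031, -0.0]]
[[0, 0, -0.0], [0, 0, -0.0], [0, 0, -0.0], [0, 0, -0.0], [0, 0, -0.0], [0, 0, -0.0], [0, 0, -0.0], [0, 0, -0.0], [0, 0, -0.0], [0, 0, -0.0], [0, 0, -0.0]]
11
[[-0.0298, -0.0031, -0.0], [-0.0298, -0.0031, -0.0], [-0.0298, -0.0031, -0.0], [-0.0298, -0.0031, -0.0], [-0.0298, -0.0031, -0.0], [-0.0298, -0.0031, -0.0], [-0.0298, -0.0031, -0.0], [-0.0298, -0.0031, -0.0], [-0.0129, -0.0013, -0.0], [-0.0129, -0.0013, -0.0], [-0.0129, -0.0013, -0.0]]
[[0, 0, -0.0], [0, 0, -0.0], [0, 0, -0.0], [0, 0, -0.0], [0, 0, -0.0], [0, 0, -0.0], [0, 0, -0.0], [0, 0, -0.0], [0, 0, -0.0], [0, 0, -0.0], [0, 0, -0.0]]
```

Two walnuts, at (207,108) and (255,118), lie clearly on the chestnut side, and two chestnuts, at (312,238) and (292,282), lie on the walnut side. All eight nuts are in the pot. Next is the cover.

Request:
play_rows --travel '[[0,0,0],[-0.013,-0.0013,0],[-0.013,-0.0013,0],[-0.013,-0.0013,0],[-0.03,-0.003,0],[-0.03,-0.003,0],[-0.03,-0.003,0],[-0.03,-0.003,0],[-0.03,-0.003,0],[-0.03,-0.003,0],[-0.03,-0.003,0],[-0.03,-0.003,0]]' --rotation '[[0,0.04,0],[0,0.035,0],[0,0,0],[0,0,0],[0,0,0],[0,0,0],[0,0,0],[0,0,0],[0,0,0],[0,0,0],[0,0,0],[0,0,0]]' --grip '[0.6,0.6,0.6,0.8,0.8,0.8,0.8,0.8,0.8,0.8,0.8,0.8]'

```text
clock: 32.45
position: [539.1, 15.4, 224.5]
ee_rot: [0.77, -0.638, -0.001, 0.0]
contact_force: [0.8, 1.0, 0.1]
gripper_width: 68.4
```

Request:
play_rows --travel '[[-0.03,-0.003,0],[-0.03,-0.003,0],[-0.03,-0.003,0],[-0.03,-0.003,0],[-0.03,-0.003,0],[-0.03,-0.003,0],[-0.03,-0.003,0],[-0.03,-0.003,0],[-0.013,-0.0013,0],[-0.013,-0.0013,0],[0,0,0],[0,0,0]]' --rotation '[[0,0,0],[0,0,0],[0,0,0],[0,0,0],[0,0,0],[0,0,0],[0,0,0],[0,0,0],[0,0,0],[0,0,0],[0,0,0],[0,0,0]]' --grip '[0.8,0.8,0.8,0.8,0.8,0.8,0.8,0.8,0.8,0.8,0.8,0.8]'

```text
clock: 33.45
position: [516.2, 279.7, 224.4]
ee_rot: [0.77, -0.638, -0.0, 0.001]
contact_force: [-0.3, 0.7, 0.3]
gripper_width: 68.3
```

```bash
python3 - <<'E'
from gen import *
from scipy.spatial.transform import Rotation as Ro
s=arm.read_state(); R=Ro.from_quat(s['ee_rot']).as_matrix(); print(s['position'],'down',(R.T@[0,0,-1]).round(4))
cur=state(); cur[3]%=360; print(cur); rows(cur,[[518.8,289,cur[2],cur[3]]])
E
```

```text
[516.17927644 279.6795312  224.35714103] down [-3.e-04 -1.e-03  1.e+00]
[np.float64(516.1792764355051), np.float64(279.67953119656966), np.float64(224.35714102672267), np.float64(190.74222852898362)]
1
[[-0.0087, -0.0043, -0.0]]
[[0, 0, -0.0]]
```

Request:
play_rows --travel '[[-0.0087,-0.0043,0.01],[0,0,0.025],[0,0,0.027],[0,0,0.027],[0,0,0.027],[0,0,0.027],[0,0,0.02],[0,0,0.015],[0,0,0.009],[0,0,0.005],[0,0,0],[0,0,0]]' --rotation '[[0,0,0],[0,0,0],[0,0,0],[0,0,0],[0,0,0],[0,0,0],[0,0,0],[0,0,0],[0,0,0],[0,0,0],[0,0,0],[0,0,0]]' --grip '[0.8,0.8,0.8,0.8,0.8,0.8,0.8,0.8,0.8,0.8,0.8,0.8]'

```text
clock: 34.45
position: [519.7, 289.1, 33.2]
ee_rot: [0.77, -0.638, 0.0, -0.001]
contact_force: [0.1, -0.6, 0.5]
gripper_width: 68.5
```

```bash
python3 -c "
from gen import *
c=state(); c[3]%=360; print(c); rows(c,[[518.8,289,25,c[3]]])"
```

```text
[np.float64(519.6887881168575), np.float64(289.0940242627614), np.float64(33.21160534978147), np.float64(190.69797605621105)]
1
[[-0.0001, 0.0009, 0.0082]]
[[0, 0, -0.0]]
```

Request:
play_rows --travel '[[0,0,0.004],[0,0,0.003],[0,0,0.002],[0,0,0],[0,0,0],[0,0,0],[0,0,0],[0,0,0],[0,0,0],[0,0,0]]' --rotation '[[0,0,0],[0,0,0],[0,0,0],[0,0,0],[0,0,0],[0,0,0],[0,0,0],[0,0,0],[0,0,0],[0,0,0]]' --grip '[0.8,0.8,0.8,0.5,0.3,0,0,0,0,0]'

```text
clock: 35.28
position: [519.2, 289.2, 24.1]
ee_rot: [0.77, -0.638, 0.0, -0.0]
contact_force: [-0.8, 1.0, 3.5]
gripper_width: 26.4
```

Request:
play_rows --travel '[[0,0,-0.003],[0,0,-0.008],[0,0,-0.014],[0,0,-0.016],[0,0,-0.016],[0,0,-0.016],[0,0,-0.016],[0,0,-0.014],[0,0,-0.01],[0,0,-0.005],[0,0,0],[0,0,0]]' --rotation '[[0,0,0],[0,0,0],[0,0,0],[0,0,0],[0,0,0],[0,0,0],[0,0,0],[0,0,0],[0,0,0],[0,0,0],[0,0,0],[0,0,0]]' --grip '[0,0,0,0,0,0,0,0,0,0,0,0]'

```text
clock: 36.28
position: [518.7, 288.8, 141.2]
ee_rot: [0.77, -0.638, -0.0, 0.0]
contact_force: [-0.2, 0.3, -2.8]
gripper_width: 26.6
```

```bash
cat > cov.py <<'E'
from gen import *
from m import *
s=arm.read_state(); S=grab('side'); P=cloud(S); X=P-s['position']; I=S['image'].astype(int)
m=(np.hypot(X[...,0],X[...,1])<92)&(X[...,2]>-32)&(X[...,2]<16)&(I[...,2]>I[...,0]+25)
q=X[m]; md=np.median(q[:,2]); q=q[abs(q[:,2]-md)<12]
A=np.c_[q[:,:2],np.ones(len(q))]; k=np.linalg.lstsq(A,q[:,2],rcond=None)[0]
e=abs(A@k-q[:,2]); q=q[e<3]; k=np.linalg.lstsq(A[e<3],q[:,2],rcond=None)[0]
lo,hi=np.percentile(q[:,:2],[.3,99.7],axis=0); print('plane',k.round(4),'n',len(q),'mid xy (rel tcp)',((lo+hi)/2).round(1),'span',(hi-lo).round(1))
print(s['position'].round(1),s['contact_force'].round(1),s['gripper_width'].round(1),s['clock'])
E
python3 cov.py
```

```text
plane [ 4.0000e-04 -2.5000e-03 -7.3117e+00] n 3821 mid xy (rel tcp) [-0.3  2.5] span [164.6 165.7]Traceback (most recent call last):
  File "cov.py", line 9, in <module>
    print(s['position'].round(1),s['contact_force'].round(1),s['gripper_width'].round(1),s['clock'])
                                                             ^^^^^^^^^^^^^^^^^^^^^^^^
AttributeError: 'float' object has no attribute 'round'
```

```bash
sed -i "s/s\['gripper_width'\].round(1)/s['gripper_width']/" cov.py; python3 - <<'E'
from gen import *
cur=state(); cur[3]%=360; print(cur)
g=np.array([548.0,-14.4,141,cur[3]]); f=np.interp(range(1,19),[0,3,14,18],[0,.09,.9,1.])
P=[list(np.array(cur)+(g-cur)*k) for k in f]
c=rows(cur,P[:9]); rows(c,P[9:])
E
```

```text
[np.float64(518.5104123708917), np.float64(288.5943982268518), np.float64(140.68041172139678), np.float64(190.69537629450235)]
9
[[0.0091, 0.0008, -0.0], [0.0091, 0.0008, -0.0], [0.0091, 0.0008, -0.0], [0.0223, 0.002, -0.0], [0.0223, 0.002, -0.0], [0.0223, 0.002, -0.0], [0.0223, 0.002, -0.0], [0.0223, 0.002, -0.0], [0.0223, 0.002, -0.0]]
[[0, 0, -0.0], [0, 0, -0.0], [0, 0, -0.0], [0, 0, -0.0], [0, 0, -0.0], [0, 0, -0.0], [0, 0, -0.0], [0, 0, -0.0], [0, 0, -0.0]]
9
[[0.0223, 0.002, -0.0], [0.0223, 0.002, -0.0], [0.0223, 0.002, -0.0], [0.0223, 0.002, -0.0], [0.0223, 0.002, -0.0], [0.0076, 0.0007, -0.0], [0.0076, 0.0007, -0.0], [0.0076, 0.0007, -0.0], [0.0076, 0.0007, -0.0]]
[[0, 0, -0.0], [0, 0, -0.0], [0, 0, -0.0], [0, 0, -0.0], [0, 0, -0.0], [0, 0, -0.0], [0, 0, -0.0], [0, 0, -0.0], [0, 0, -0.0]]
```

Request:
play_rows --travel '[[0.0091,0.0008,0],[0.0091,0.0008,0],[0.0091,0.0008,0],[0.0223,0.002,0],[0.0223,0.002,0],[0.0223,0.002,0],[0.0223,0.002,0],[0.0223,0.002,0],[0.0223,0.002,0]]' --rotation '[[0,0,0],[0,0,0],[0,0,0],[0,0,0],[0,0,0],[0,0,0],[0,0,0],[0,0,0],[0,0,0]]' --grip '[0,0,0,0,0,0,0,0,0]'

```text
clock: 37.08
position: [534.6, 125.9, 141.5]
ee_rot: [0.77, -0.638, -0.0, 0.0]
contact_force: [0.2, -0.5, -2.6]
gripper_width: 27.1
```

Request:
play_rows --travel '[[0.0223,0.002,0],[0.0223,0.002,0],[0.0223,0.002,0],[0.0223,0.002,0],[0.0223,0.002,0],[0.0076,0.0007,0],[0.0076,0.0007,0],[0.0076,0.0007,0],[0.0076,0.0007,0],[0,0,0],[0,0,0],[0,0,0]]' --rotation '[[0,0,0],[0,0,0],[0,0,0],[0,0,0],[0,0,0],[0,0,0],[0,0,0],[0,0,0],[0,0,0],[0,0,0],[0,0,0],[0,0,0]]' --grip '[0,0,0,0,0,0,0,0,0,0,0,0]'

```text
clock: 38.08
position: [548.8, -13.3, 141.7]
ee_rot: [0.77, -0.638, -0.0, -0.0]
contact_force: [-0.1, -0.3, -2.4]
gripper_width: 26.5
```

```bash
python3 cov.py; python3 -c "
from gen import *
c=state(); c[3]%=360; print(c); rows(c,[[548.0,-14.4,c[2],c[3]]])"
```

```text
plane [-1.5000e-03 -5.0000e-03 -7.2687e+00] n 1965 mid xy (rel tcp) [-0.2  4. ] span [164.1 165.1]
[548.8 -13.3 141.7] [-0.1 -0.3 -2.4] 26.531995020969152 38.0833
[np.float64(548.7698299814105), np.float64(-13.219844947066393), np.float64(141.70254063393958), np.float64(190.75809017914915)]
1
[[0.001, 0.001, -0.0]]
[[0, 0, -0.0]]
```

Request:
play_rows --travel '[[0.001,0.001,0.004],[0,0,0.008],[0,0,0.008],[0,0,0.008],[0,0,0.006],[0,0,0.005],[0,0,0.003],[0,0,0.002],[0,0,0.001],[0,0,0.001],[0,0,0]]' --rotation '[[0,0,0],[0,0,0],[0,0,0],[0,0,0],[0,0,0],[0,0,0],[0,0,0],[0,0,0],[0,0,0],[0,0,0],[0,0,0]]' --grip '[0,0,0,0,0,0,0,0,0,0,0]'

```text
clock: 39.05
position: [548.0, -14.9, 95.8]
ee_rot: [0.77, -0.638, 0.0, -0.0]
contact_force: [-0.6, 0.8, -0.9]
gripper_width: 26.0
```

Request:
play_rows --travel '[[0,0,0.001],[0,0,0.001],[0,0,0.001],[0,0,0]]' --rotation '[[0,0,0],[0,0,0],[0,0,0],[0,0,0]]' --grip '[0,0,0,0]'

```text
clock: 39.38
position: [547.8, -14.9, 92.6]
ee_rot: [0.77, -0.638, -0.0, 0.0]
contact_force: [-0.5, 0.5, -2.1]
gripper_width: 26.5
```

Request:
play_rows --travel '[[0,0,0.0007],[0,0,0.0007],[0,0,0.0005],[0,0,0]]' --rotation '[[0,0,0],[0,0,0],[0,0,0],[0,0,0]]' --grip '[0,0,0,0]'

```text
clock: 39.72
position: [548.0, -14.9, 91.1]
ee_rot: [0.77, -0.638, 0.0, -0.0]
contact_force: [-0.6, 0.1, 0.2]
gripper_width: 26.2
```

```bash
python3 cov.py
```

```text
plane [-1.1000e-03 -2.6000e-03 -7.4723e+00] n 1934 mid xy (rel tcp) [-1.1  2.1] span [165.7 167.9]
[548.  -14.9  91.1] [-0.6  0.1  0.2] 26.21682496428042 39.7167
```

Request:
play_rows --travel '[[0,0,0.0003],[0,0,0],[0,0,0],[0,0,0],[0,0,0],[0,0,0],[0,0,-0.004],[0,0,-0.01],[0,0,-0.016],[0,0,-0.02],[0,0,-0.025],[0,0,-0.025]]' --rotation '[[0,0,0],[0,0,0],[0,0,0],[0,0,0],[0,0,0],[0,0,0],[0,0,0],[0,0,0],[0,0,0],[0,0,0],[0,0,0],[0,0,0]]' --grip '[0,0.35,0.5,0.65,0.8,0.8,0.8,0.8,0.8,0.8,0.8,0.8]'

```text
clock: 40.77
position: [547.8, -15.0, 192.3]
ee_rot: [0.77, -0.638, 0.0, -0.0]
contact_force: [0.6, 0.9, -0.0]
gripper_width: 68.1
```

Request:
play_rows --travel '[[0,0,-0.02],[-0.015,0,0],[-0.03,0,0],[-0.03,0,0],[-0.03,0,0],[-0.03,0,0],[-0.03,0,0],[-0.03,0,0],[-0.015,0,0],[0,0,0],[0,0,0],[0,0,0]]' --rotation '[[0,0,0],[0,0,0],[0,0,0],[0,0,0],[0,0,0],[0,0,0],[0,0,0],[0,0,0],[0,0,0],[0,0,0],[0,0,0],[0,0,0]]' --grip '[0.8,0.8,0.8,0.8,0.8,0.8,0.8,0.8,0.8,0.8,0.8,0.8]'

```text
clock: 41.77
position: [508.9, 191.0, 211.0]
ee_rot: [0.77, -0.638, 0.0, -0.0]
contact_force: [0.0, -0.4, -0.3]
gripper_width: 68.5
```

```bash
python3 - <<'E'
from m import *
C=np.array([548.4,-14.])
T=grab('top');S=grab('side')
for n,d in(('top',T),('side',S)):
    P=cloud(d); X=P[...,:2]-C; r=np.hypot(X[...,0],X[...,1])
    m=(r<95)&(P[...,2]>76)&(P[...,2]<92); q=P[m]; A=np.c_[q[:,:2]-C,np.ones(len(q))]; k=np.linalg.lstsq(A,q[:,2],rcond=None)[0]
    print(n,'tilt/top z',k.round(4),'centre',((q.max(0)+q.min(0))/2)[:2].round(1),np.ptp(q,axis=0).round(1))
    for z in(90,120,150):
        w=(abs(P[...,0]-564)<35)&(abs(P[...,1]+264)<35)&(P[...,2]>z)&(P[...,2]<z+25); print(' stick',P[w].mean(0).round(1),w.sum())
o=np.hstack([T['image'][120:360,100:520],S['image'][90:330,180:430]]); o=cv2.resize(o,(800,int(240*800/670)))
cv2.imwrite('pics/f.png',cv2.convertScaleAbs(o,alpha=1.6))
E
```

```text
top tilt/top z [-2.00000e-04  5.00000e-04  8.37053e+01] centre [548.9 -15.2] [171.4 170.3  15.4]
 stick [ 563.1 -259.5  102.8] 37
 stick [ 562.  -259.9  134.1] 42
 stick [ 563.3 -262.7  166.9] 78
side tilt/top z [ 9.00000e-04 -1.07000e-02  8.37156e+01] centre [546.9 -12.9] [170.4 173.9  15.9]
 stick [nan nan nan] 0
 stick [nan nan nan] 0
 stick [nan nan nan] 0<stdin>:9: RuntimeWarning: Mean of empty slice.
  ret = um.true_divide(
```

View pics/f.png

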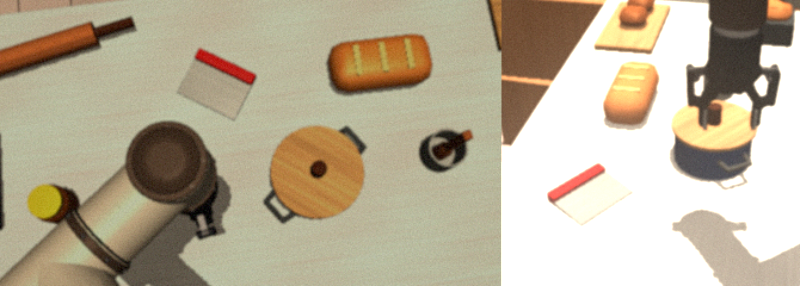

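The cover is seated and level: its top is at 83.7 against an expected 84, and it is centred on the pot. The stick stands in the jar at about (443,150) in the left half of the picture, and the bystanders look undisturbed. The gripper is clear, so I'm handing the job in.

```bash
python3 -c "
from bench import workorder; print(workorder.job_done())"
```

```text
the job is handed in; nothing more can be done
None
```

The job is done and handed in at about 42 s on the robot's clock. I stirred the nuts with the stick, put the stick back in its jar head down, and lowered the cover onto the pot. No verdict was reported.

**What went wrong on the way:** My first two stirring passes tilted the stick in the jaws. I regripped it once at the jar, then pushed with the jaws held radially, and that pass worked.

**Last checks:**
- **Nuts:** The last look before covering showed all eight in the pot. Two walnuts were on the chestnuts' side, about 47 and 24 mm past the handle line. A third walnut lay almost on the line. Both chestnuts I pushed were well onto the walnuts' side, about 50 mm past the line.
- **Cover:** Its top sits at 83.7 mm against 84 expected, and it is centred on the pot. The top camera shows it level. The side camera fit gave a slope of about 0.01, but the gripper partly blocked that view.
- **Stick:** It stands upright in the jar, but the side camera could not confirm it at the end because the gripper hid it.
- **Bystanders:** The loaf, honey jar and scraper look unmoved in the last picture. I did not measure their positions.

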